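# Flip the hex key and break the stiff clamp bolt loose

### The arm

A 7-joint arm with a two-finger parallel gripper is mounted at the origin on a cart in front of the work surface, level with it; the furniture and walls round the work are solid. World frame = base frame: x ahead of the robot, y to its left, z up, the work surface at z = 0. Lengths are in m, angles in rad, forces in N, time in s.
With the tool pointing down it reaches from about 0.4 to 0.875 m from the base axis. Payload 19.3 kg.
Tool frame: the origin (TCP) lies midway between the tips of the shut fingers; the grasp point (between the pads) lies pinch_z behind it (pinch_z is the distance from the TCP to the grasp point, in m); z points along the fingers, x is the direction in which the jaws open and shut, and the axes are right-handed (so a half turn about z gives the same grasp; the last joint's range is limited). The gripper opens to 85 mm and grips with 20 to 120 N. Pads are 22 mm wide; open, the fingers measure 114 mm over their backs; the gripper's body (76 mm by 85 mm) begins 54 mm behind the grasp point. The pads swing forward as they close: fully open they stand 13 mm farther back than shut.
Start: joints at [1.069, 0.521, -0.036, 1.599, 0.021, 1.021, -0.113], TCP at [0.262, -0.568, 0.231] pointing down, gripper open.
Joint ranges: [-2.91, 2.91], [-0.3, 2.13], [-1.5, 1.42], [0.17, 2.43], [-1.26, 4.41], [0.16, 1.93], [-2.52, 2.52]. Speed limits (rad/s): [1.89, 1.89, 2.39, 2.39, 3.01, 3.01, 3.01].

### API

Orientations are given as a unit quaternion [w, x, y, z].
In Python, from rig import movep, move_straight, move_joints, gripper_to, pause, solve_ik, capture, PlanningError, finish_job, boxes_of, landmark_of, current_t, current_joint_pos, current_joint_vel, current_joint_torque, current_tool_pos, current_tool_rot, current_force, current_torque, current_opening, pinch_z gives the robot as it stands. The module is installed in compiled form; this text tells all that it offers. Calls block until the motion is done:
- movep(position, orientation): joint-space move of the TCP to a pose.
- move_straight(position, attitude=None, v=0.15, force_limit=None): straight line of the TCP; attitude=None keeps the orientation; v is the mean speed in m/s. With force_limit (N) it stops when the force on the tool has changed by that much, and returns True; else False.
- move_joints(angles): joint-space move.
- gripper_to(opening, f_grip=None): finger opening in m; f_grip is the grip in N (None keeps the last); returns when the fingers have stopped.
- pause(seconds).
- solve_ik(position, orientation): joint angles nearest the present ones, or None.
- capture(name): name is "scene" or "top"; returns a dict with "img" (420x560x3 uint8, red, green, blue), "depth" (420x560 float32, m along the optical axis (not along the pixel's ray), 0 where there is no reading), "vertical_fov" (degrees; the focal length in pixels is half the picture's height over the tangent of half this angle, whatever the lens; pixels are square), "cx", "cy" (the principal point, pixels), "k1" (the pictures are not rectified: a ray, as slopes to the right and down, at radius r is drawn at 1 + k1 r^2 times it, then the intrinsics apply), "R" (3x3) and "t" (3): a world point X has camera coordinates R X + t. Camera axes: x right, y down, z forward; pixel columns grow to the right and rows downward; lengths in m; the calibration is good to about 2 mm. A picture is of the moment at which its call begins.
A pose or a line that the arm cannot do raises PlanningError and nothing moves.
- finish_job(): hands the job in, once; it reports no verdict.
Trained networks look in the newest picture that a camera, given by its name, has taken for a name from the list of things; names that differ only in an ending like _2 or _b are one class to them, and where a whole thing is asked for, a point or a joint stands for the part that bears it (a point fixed in the world has none). Each returns a list of dicts, best first, with "score" (0 to 1); they miss things now and then, are a little off and sometimes report something else, mostly with a low value. They report only what shows in the picture. A call takes as long as a camera call.
- boxes_of(camera, thing): "box" ([left, top, right, bottom] in pixels, round what is visible of it).
- landmark_of(camera, thing): "point" ([column, row] in pixels: a listed point, or the origin of a listed thing).
Readings, each from a call of its own:
- current_t(): time.
- current_joint_pos(): joint angles.
- current_joint_vel(): joint speeds.
- current_joint_torque(): joint torques, N m.
- current_tool_pos(): TCP position.
- current_tool_rot(): TCP orientation.
- current_force(): force on the tool from outside, world axes, zero at the start.
- current_torque(): the same for the moment, N m.
- current_opening(): finger opening in m.
Only numpy, scipy, OpenCV 4.12 (cv2) and the standard library are available. Lean on these libraries where they do the work, as an engineer would, in place of code of your own. Each camera call takes 0.05 s, during which the arm holds its last target.

### The job

Undo the clamp bolt on the grey can-opener foot, so that the foot can be taken up for cleaning. The bolt is stiff, so it needs the leverage of the key's long arm: take the big hex key out of its wooden stand, where it stands on its long arm, flip it so that the short arm sits fully down in the bolt's hex socket, and then push the long arm round anticlockwise, seen from above, until the bolt comes round to its stop, where the white line on its head meets the yellow line on the foot. Leave the key standing in the bolt with its long arm level, and leave the tape roll, the film roll and the spice jar where they stand.

Things in the scene. Friction and masses are not known exactly. Their poses are not given: they have to be found in the camera images.
- key: Steel L-shaped hex key, 17 mm across flats (19.6 across corners), 0.28 kg, loose. Origin where the arms' centre lines cross at the bend (rounded, 17 mm radius). Short arm along the key's +x, tip 68 mm out; long arm along its -z, tip 160 mm out. Flats face +y and -y (grip there, 17 mm). It starts upright in the stand, long arm down, origin 170 mm up, long arm free from 70 to 153 mm height.
- key_short_tip (a point): Centre of the end face of the key's short arm (68 mm along the key's +x); its axes are the key's.
- key_middle (a point): Point on the centre line of the key's long arm, 60 mm from the origin along the key's -z, close to the centre of mass: a good place to grip; its axes are the key's.
- key_long_tip (a point): Centre of the end face of the key's long arm (160 mm along the key's -z); its axes are the key's.
- stand: Fixed wooden block 64 x 70 x 70 mm high on an 80 x 86 mm rubber pad; origin under its centre, z up. In its top is a slot 60 mm deep, 21.5 mm (x) by 19 mm (y), that holds the key's long arm with a little play (it may lean 2 degrees); the short arm points along the stand's +x.
- foot: Fixed grey mounting foot of a worktop can opener: plate 120 x 100 x 12 mm with a round boss 58 mm across, 48 mm high, in the middle; the bolt head sits on it. Origin under its centre, on the bolt's axis, z up. A yellow line on the boss at its +x side marks where the bolt is undone.
- bolt_mouth (a point): Centre of the top face of the dark bolt head (47 mm across, top 84 mm above the worktop), turning with the bolt, z up. Hex socket 18 mm across flats, 32 mm deep, flared mouth about 30 mm wide. The level long arm must point along this x axis or a multiple of 60 degrees from it for the short arm to go in; fully in, the long arm's centre line is 120 mm above the worktop.
- bolt (a joint): Angle of the bolt in rad, growing anticlockwise seen from above (undoing). Starts between 0 and 0.35; solid stop at 1.1, where the white line on the head meets the yellow line. Stiff: takes 1 N m (8 to 9 N at 120 mm out on the long arm) and stays where left. The key has about 0.12 rad of play either way in the socket, so the long arm moves that much more than the bolt.
- tape: Bystander: roll of brown tape lying flat, 93 mm across, 48 mm high; origin under its centre.
- film: Bystander: white roll of sealing film standing on end, 68 mm across, 112 mm high; origin under its centre.
- spice: Bystander: spice jar with black cap, 44 mm across, 105 mm high; origin under its centre.

How it is judged:
On the way, in this order (a step that is already met when the one before it is completed fails the run):
1. the key's short arm is fully down in the bolt's socket, its long arm level (horizontal distance between key_short_tip and bolt_mouth below 0.006 m and z of key_short_tip in the frame of bolt_mouth below -0.025 m and angle between the x axis of key and the z axis of bolt_mouth, either way round below 0.16 rad), for 0.2 s.
2. with the key so seated, the bolt is turned anticlockwise to its stop (all of step 1 and value of joint bolt above 1.02 rad), for 0.2 s.
At the end, for the whole second after the job is handed in: The bolt is at its stop (above 1.02 of 1.1 rad); the key rests in it with its short arm at least 25 mm deep in the 32 mm socket, within 6 mm of its axis and within 9 degrees of upright; tape, film roll and spice jar are within 30 mm of where they stood (all of step 2 and linear speed of key below 0.02 m/s and distance of each of tape, film, spice from where it was at the start of the episode below 0.03 m); the robot touches nothing.
It fails at once if the bolt is turned without the short arm seated in it (value of joint bolt above 0.45 rad and not (horizontal distance between key_short_tip and bolt_mouth below 0.006 m and z of key_short_tip in the frame of bolt_mouth below -0.025 m and angle between the x axis of key and the z axis of bolt_mouth, either way round below 0.16 rad)).
It fails at once if a bystander (tape, film roll, spice jar) is shifted by more than 40 mm or knocked over (distance of any of tape, film, spice from where it was at the start of the episode above 0.04 m or angle between any of tape, film, spice's own z axis and vertical above 0.5 rad).
It also fails if it takes over 66 s, if anything falls off the work surface, if the arm or the gripper's body presses on something with over 40 N, if the wrist force passes 120 N, or if a joint passes its speed limit or range.

## Working session

There is one attempt and no reset: what is moved stays moved. The work goes in short steps, each a Python script; the robot and the scene stay as the last script left them, time stands still between calls to the robot, and variables do not carry over. Pictures are saved under pics/ and viewed, and the job is handed in when it is done.

```bash
mkdir -p pics; cat > h.py <<'E'
import numpy as np, cv2
from rig import *
def K(c):
    f=c["img"].shape[0]/2/np.tan(np.radians(c["vertical_fov"])/2)
    return f
def ray(c,u,v):
    f=K(c); xd=np.array([(u-c["cx"])/f,(v-c["cy"])/f]); x=xd.copy()
    for _ in range(30): x=xd/(1+c["k1"]*(x@x))
    return np.array([x[0],x[1],1.])
def atz(c,u,v,z):
    d=c["R"].T@ray(c,u,v); o=-c["R"].T@c["t"]
    return o+d*(z-o[2])/d[2]
def atd(c,u,v):
    d=c["depth"][int(round(v)),int(round(u))]
    return c["R"].T@(ray(c,u,v)*d-c["t"])
def cloud(c):
    H,W=c["depth"].shape; f=K(c)
    u,v=np.meshgrid(np.arange(W),np.arange(H)); xd=np.stack([(u-c["cx"])/f,(v-c["cy"])/f],-1); x=xd.copy()
    for _ in range(30): x=xd/(1+c["k1"]*(x**2).sum(-1,keepdims=True))
    P=np.concatenate([x,np.ones((H,W,1))],-1)*c["depth"][...,None]
    return (P-c["t"])@c["R"]
def proj(c,X):
    p=c["R"]@X+c["t"]; x=p[:2]/p[2]; x=x*(1+c["k1"]*(x@x)); return x*K(c)+[c["cx"],c["cy"]]
def save(c,n): cv2.imwrite("pics/"+n,c["img"][...,::-1])
E
python3 - <<'E'
from h import *
import pickle
print(current_t(),pinch_z if not callable(pinch_z) else pinch_z(),current_tool_rot())
for n in ["scene","top"]:
    c=capture(n); save(c,n+"0.png"); pickle.dump(c,open(n+"0.pkl","wb"))
    print(n,c["vertical_fov"],c["k1"],-c["R"].T@c["t"],c["R"][2])
    for th in ["key","key_short_tip","key_middle","stand","foot","bolt_mouth","tape","film","spice"]:
        r=landmark_of(n,th)
        for q in r[:2]: print(th,q["score"],np.round(q["point"],1),np.round(atd(c,*q["point"]),3))
print(current_t())
E
```

```text
0.0 0.0187 [-2.93680175e-04  8.42165712e-01 -5.39218514e-01 -4.70565002e-04]
scene 43.71599749309842 -0.12502400658928103 [0.04993971 0.64321294 0.78063158] [ 0.50335275 -0.5463298  -0.66944735]
key 0.71 [239.3 207.1] [0.587 0.181 0.17 ]
key_short_tip 0.73 [222.  189.1] [0.643 0.17  0.175]
key_middle 0.65 [241.8 228.8] [0.581 0.186 0.123]
stand 0.67 [247.9 275. ] [0.555 0.206 0.033]
stand 0.52 [259.3 217.2] [0.649 0.076 0.036]
foot 0.97 [281.6 310.1] [0.448 0.229 0.037]
bolt_mouth 0.73 [282.4 285.7] [0.471 0.2   0.061]
tape 0.79 [295.8 199.1] [ 0.631 -0.022  0.033]
film 0.84 [255.2 214.6] [0.654 0.082 0.045]
spice 0.75 [221.  240.4] [0.674 0.166 0.018]
top 47.19506481624485 -0.1594151293375885 [0.42728428 0.0783249  0.96233528] [ 0.16778145  0.03282482 -0.98527758]
key 0.8 [229.6 198.2] [0.581 0.186 0.162]
key_short_tip 0.93 [236.4 156.2] [0.65  0.173 0.181]
key_middle 0.57 [238.2 199. ] [0.583 0.173 0.147]
stand 0.75 [241.3 211.7] [0.573 0.176 0.068]
foot 0.82 [227.9 271. ] [0.462 0.203 0.056]
foot 0.56 [255.  160.5] [0.67  0.15  0.076]
bolt_mouth 0.91 [222.5 270.5] [0.463 0.213 0.053]
film 0.92 [303.4 168. ] [0.646 0.059 0.11 ]
spice 0.77 [256.3 159. ] [0.67  0.146 0.088]
1.0
```

```bash
python3 - <<'E'
import cv2
for n in ["scene","top"]:
    i=cv2.imread(f"pics/{n}0.png"); cv2.imwrite(f"pics/{n}0c.png",cv2.resize(i[120:360,140:400],None,fx=3,fy=3,interpolation=cv2.INTER_CUBIC)[:,:800] if 0 else cv2.resize(i[120:320,150:400],(750,600),interpolation=cv2.INTER_CUBIC))
E
```

```text
(no output)
```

View pics/scene0.png

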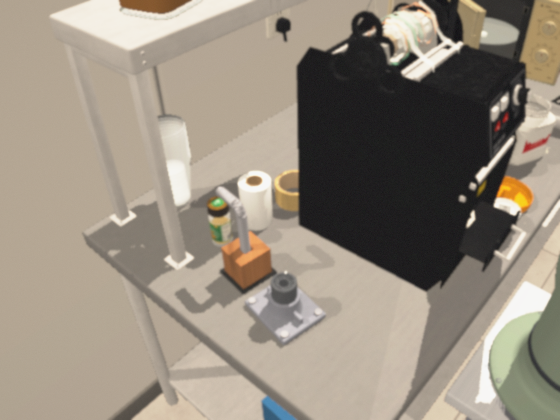

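View pics/top0.png

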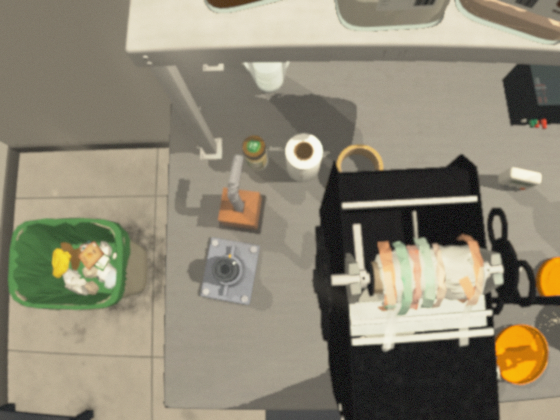

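View pics/top0c.png

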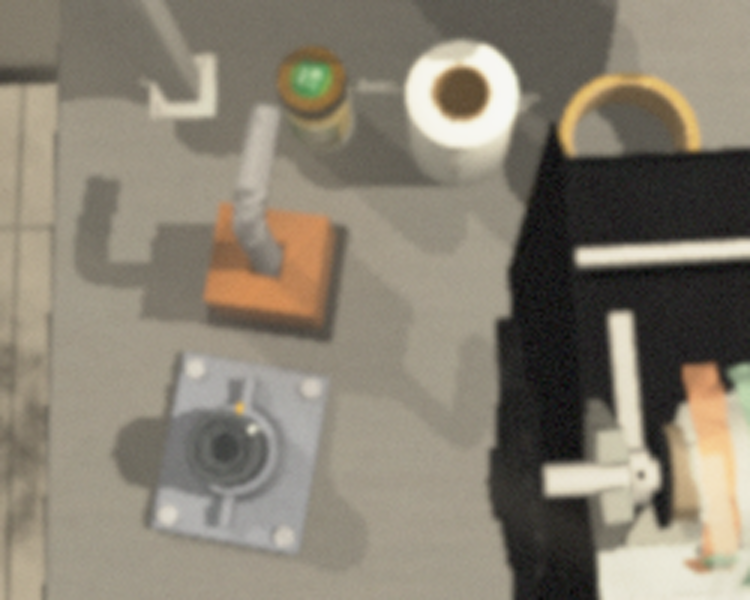

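```bash
python3 - <<'E'
from h import *
import pickle
from rig import pinch_z
for n in ["scene","top"]:
    c=pickle.load(open(n+"0.pkl","rb")); P=cloud(c); ok=c["depth"]>0
    X,Y,Z=P[...,0],P[...,1],P[...,2]
    hsv=cv2.cvtColor(c["img"],cv2.COLOR_RGB2HSV).astype(int); 
    near=ok&(X>.35)&(X<.75)&(Y>.0)&(Y<.32)
    print(n,"table z",np.median(Z[ok&(X>.35)&(X<.5)&(Y>.05)&(Y<.12)]))
    # stand top
    m=near&(Z>.06)&(Z<.08)&(hsv[...,0]<18)&(hsv[...,1]>110)
    p=P[m]; 
    if len(p)>5: r=cv2.minAreaRect(p[:,:2].astype(np.float32)); print("stand",len(p),r,p.mean(0))
    # foot plate
    m=near&(Z>.005)&(Z<.018)&(abs(X-.46)<.1)&(abs(Y-.21)<.09)&(hsv[...,1]<60)
    p=P[m]; r=cv2.minAreaRect(p[:,:2].astype(np.float32)); print("plate",len(p),r,p[:,2].mean())
    # bolt head
    m=near&(Z>.076)&(Z<.095)&(np.hypot(X-.46,Y-.21)<.05)
    p=P[m]; print("head",len(p),p.mean(0) if len(p) else 0,cv2.minEnclosingCircle(p[:,:2].astype(np.float32)), p[:,2].max())
    # short arm of key
    m=near&(Z>.155)&(Z<.2)&(X<.68)
    p=P[m]; v=np.linalg.svd(p[:,:2]-p[:,:2].mean(0))[2][0] if len(p)<3000 else None
    print("key",len(p),p.mean(0),p.max(0),p.min(0),v,np.degrees(np.arctan2(v[1],v[0])),cv2.minAreaRect(p[:,:2].astype(np.float32)))
    # yellow / green
    m=near&(hsv[...,0]>18)&(hsv[...,0]<35)&(hsv[...,1]>100)&(np.hypot(X-.46,Y-.21)<.06)
    print("yellow",[(u,v,np.round(P[v,u],3)) for v,u in np.argwhere(m)])
    i=c["img"]; q=proj(c,np.array([.462,.207,.08])).astype(int); 
    cv2.imwrite(f"pics/{n}0foot.png",cv2.resize(i[q[1]-30:q[1]+30,q[0]-40:q[0]+40],(800,600),interpolation=cv2.INTER_CUBIC)[...,::-1]); print("crop origin",q-[40,30])
    for a in [0]:
        b=near&(Z>.2); print("above .2:",b.sum(), P[b].min(0) if b.any() else '')
E
```

```text
scene table z -0.00011337345621318249
stand 825 ((0.5824878215789795, 0.18183882534503937), (0.07294461131095886, 0.06709830462932587), 81.20085144042969) [0.57659459 0.1870133  0.06743002]
plate 1757 ((0.4757460653781891, 0.20414558053016663), (0.10040188580751419, 0.1466996818780899), 80.92232513427734) 0.010981826442901214
head 400 [0.46257404 0.20636231 0.08067789] ((0.46260344982147217, 0.20550522208213806), 0.024184970185160637) 0.0855409436922902
key 2504 [0.48392146 0.04706291 0.17686023] [0.65442633 0.18987823 0.19999238] [0.35003454 0.01461365 0.15501048] [-0.85597935 -0.51701001] -148.86809810236863 ((0.5255952477455139, 0.06601005792617798), (0.34036242961883545, 0.133327454328537), 36.494117736816406)
yellow []
crop origin [243 253]
above .2: 24275 [3.50028542e-01 1.06527454e-05 2.00018405e-01]
top table z 0.00061289873434439
stand 943 ((0.6323474645614624, 0.1431049108505249), (0.08829255402088165, 0.21076275408267975), 51.97832489013672) [0.58158515 0.17595207 0.07008466]
plate 2257 ((0.46030351519584656, 0.21100260317325592), (0.19645829498767853, 0.15455712378025055), 1.039368748664856) 0.012019526955301276
head 438 [0.46505514 0.20527042 0.08282224] ((0.46547845005989075, 0.20538567006587982), 0.024008534848690033) 0.08875931950631202
key 654 [0.57956242 0.13596961 0.17543658] [0.65412554 0.18952145 0.19997586] [0.35018367 0.01849691 0.15507383] [-0.75255872 -0.65852515] -138.81251078644252 ((0.5256458520889282, 0.0661550909280777), (0.3394598960876465, 0.13021965324878693), 36.148738861083984)
yellow [(np.int64(229), np.int64(255), array([0.493, 0.201, 0.05 ])), (np.int64(230), np.int64(255), array([0.493, 0.2  , 0.048])), (np.int64(229), np.int64(256), array([0.491, 0.202, 0.05 ])), (np.int64(230), np.int64(256), array([0.491, 0.2  , 0.049])), (np.int64(229), np.int64(257), array([0.487, 0.197, 0.081]))]
crop origin [183 240]
above .2: 22275 [3.50142524e-01 9.89074471e-07 2.00067368e-01]
```

```bash
python3 - <<'E'
from h import *
import pickle
c=pickle.load(open("scene0.pkl","rb"))
P=cloud(c); b=(c["depth"]>0)&(P[...,2]>.15)&(P[...,0]>.3)&(P[...,0]<1.1)&(P[...,1]>-.3)&(P[...,1]<.5)
H=np.histogramdd(P[b],bins=[np.arange(.3,1.15,.1),np.arange(-.3,.55,.1),[.15,.3,.45,.6,.9]])[0]
for i,j,k in np.argwhere(H>15): print(f"x{.3+.1*i:.1f} y{-.3+.1*j:.1f} z{[.15,.3,.45,.6][k]} n{int(H[i,j,k])}",end="; ")
E
```

```text
x0.3 y-0.2 z0.3 n841; x0.3 y-0.1 z0.3 n1905; x0.3 y-0.1 z0.45 n41; x0.3 y0.0 z0.15 n3949; x0.3 y0.0 z0.3 n5098; x0.3 y0.0 z0.45 n24; x0.4 y-0.2 z0.3 n771; x0.4 y-0.2 z0.45 n936; x0.4 y-0.1 z0.3 n350; x0.4 y-0.1 z0.45 n1429; x0.4 y0.0 z0.15 n3431; x0.4 y0.0 z0.3 n4132; x0.4 y0.0 z0.45 n1362; x0.5 y-0.2 z0.3 n243; x0.5 y-0.2 z0.45 n28; x0.5 y-0.1 z0.3 n193; x0.5 y0.0 z0.15 n2498; x0.5 y0.0 z0.3 n2506; x0.5 y0.1 z0.15 n189; x0.6 y-0.2 z0.3 n33; x0.6 y-0.1 z0.3 n376; x0.6 y-0.1 z0.45 n95; x0.6 y0.0 z0.3 n506; x0.6 y0.0 z0.45 n559; x0.6 y0.1 z0.15 n233; x0.6 y0.1 z0.3 n620; x0.6 y0.1 z0.45 n712; x0.6 y0.2 z0.3 n532; x0.6 y0.2 z0.45 n616; x0.7 y0.0 z0.45 n464; x0.7 y0.1 z0.45 n1771; x0.7 y0.2 z0.15 n1250; x0.7 y0.2 z0.3 n1860; x0.7 y0.2 z0.45 n1500; x0.8 y0.0 z0.15 n346; x0.8 y0.1 z0.15 n519; x0.8 y0.1 z0.45 n485; x0.8 y0.2 z0.3 n466; x0.8 y0.2 z0.45 n1174; x0.9 y-0.3 z0.15 n1232; x0.9 y-0.2 z0.15 n1418; x0.9 y-0.1 z0.15 n1599; x0.9 y0.0 z0.15 n1220; x0.9 y0.1 z0.15 n2175; x0.9 y0.1 z0.3 n286; x0.9 y0.1 z0.45 n188; x0.9 y0.2 z0.15 n2960; x0.9 y0.2 z0.3 n3273; x0.9 y0.2 z0.45 n1326; x0.9 y0.3 z0.15 n3334; x0.9 y0.3 z0.3 n3175; x0.9 y0.3 z0.45 n719; x0.9 y0.4 z0.15 n1180;
```

```bash
python3 - <<'E'
from h import *
import pickle
for n in ["scene","top"]:
    c=pickle.load(open(n+"0.pkl","rb")); P=cloud(c); ok=c["depth"]>0
    X,Y,Z=[P[...,i] for i in range(3)]
    print(n)
    for x0 in np.arange(.2,.7,.05):
        m=ok&(X>x0)&(X<x0+.05)&(Y<.12)&(Y>-.2)&(Z>.15)&(Z<.42)
        if m.sum()>10: print("oven x%.2f ymax %.3f zmax %.3f"%(x0,np.percentile(Y[m],99),np.percentile(Z[m&(Y>-.05)],99) if (m&(Y>-.05)).any() else -1),m.sum())
    for y0 in np.arange(-.1,.45,.1):
        m=ok&(X>.55)&(X<.9)&(Y>y0)&(Y<y0+.1)&(Z>.22)
        if m.sum()>10: print("shelf y%.1f xmin %.3f, z %.3f-%.3f"%(y0,np.percentile(X[m],1),Z[m].min(),Z[m].max()), m.sum())
    for pt in ([(165,160),(185,250),(140,60),(60,20),(230,25),(320,100),(310,200),(440,260),(300,60)] if n=="scene" else [(200,100),(210,150),(180,70),(260,30),(340,180),(330,260),(345,400),(460,160),(350,165)]):
        print(pt,np.round(atd(c,*pt),3))
E
```

```text
scene
oven x0.20 ymax 0.015 zmax 0.405 3304
oven x0.25 ymax 0.017 zmax 0.419 6657
oven x0.30 ymax 0.019 zmax 0.418 4356
oven x0.35 ymax 0.047 zmax 0.418 4140
oven x0.40 ymax 0.048 zmax 0.418 3701
oven x0.45 ymax 0.052 zmax 0.417 3471
oven x0.50 ymax 0.028 zmax 0.419 3167
oven x0.55 ymax 0.029 zmax 0.414 2109
shelf y-0.1 xmin 0.551, z 0.399-0.465 585
shelf y0.0 xmin 0.551, z 0.220-0.479 2999
shelf y0.1 xmin 0.692, z 0.428-0.504 3588
shelf y0.2 xmin 0.693, z 0.220-0.472 6847
(165, 160) [0.707 0.237 0.249]
(185, 250) [0.704 0.237 0.025]
(140, 60) [0.696 0.252 0.446]
(60, 20) [0.899 0.267 0.47 ]
(230, 25) [0.695 0.068 0.441]
(320, 100) [0.532 0.026 0.337]
(310, 200) [0.552 0.026 0.104]
(440, 260) [0.269 0.012 0.113]
(300, 60) [0.575 0.027 0.397]
top
oven x0.20 ymax 0.014 zmax 0.261 27
oven x0.25 ymax 0.017 zmax 0.416 506
oven x0.30 ymax 0.019 zmax 0.415 664
oven x0.35 ymax 0.048 zmax 0.416 2540
oven x0.40 ymax 0.023 zmax 0.418 1549
oven x0.45 ymax 0.052 zmax 0.419 1246
oven x0.50 ymax 0.026 zmax 0.420 4778
oven x0.55 ymax 0.028 zmax 0.413 2691
shelf y-0.1 xmin 0.551, z 0.360-0.542 6335
shelf y0.0 xmin 0.552, z 0.221-0.540 6128
shelf y0.1 xmin 0.694, z 0.431-0.504 5493
shelf y0.2 xmin 0.694, z 0.220-0.476 5033
(200, 100) [ 0.829  0.276 -0.001]
(210, 150) [0.706 0.245 0.034]
(180, 70) [ 0.902  0.323 -0.001]
(260, 30) [0.715 0.113 0.473]
(340, 180) [0.55  0.025 0.428]
(330, 260) [0.471 0.023 0.227]
(345, 400) [0.286 0.015 0.339]
(460, 160) [ 0.584 -0.133  0.382]
(350, 165) [ 0.679 -0.04  -0.001]
```

View pics/top0foot.png

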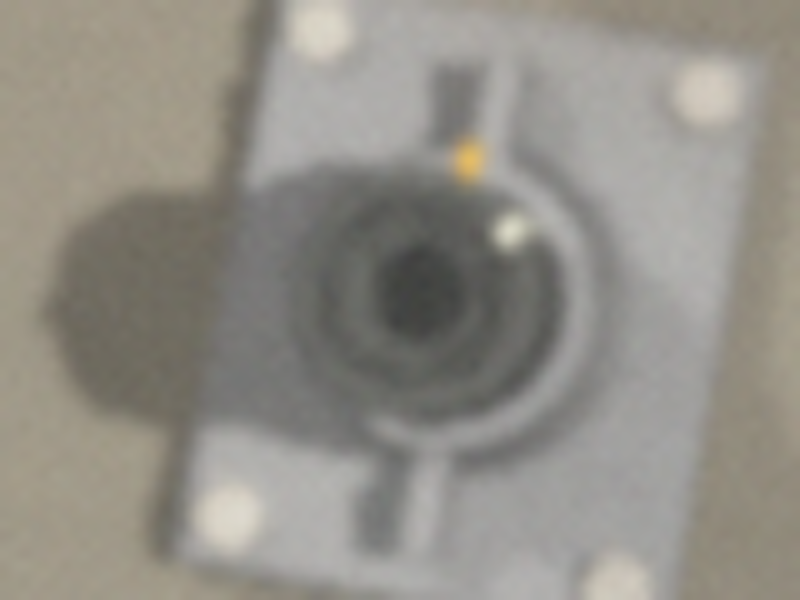

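View pics/scene0foot.png

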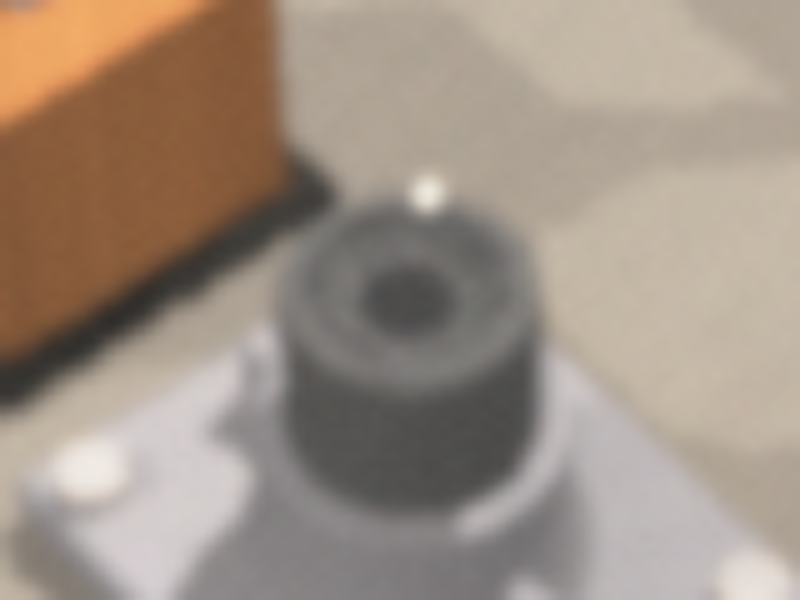

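```bash
python3 - <<'E'
from h import *
import pickle
c=pickle.load(open("top0.pkl","rb")); s=pickle.load(open("scene0.pkl","rb"))
T=lambda x,y,z:atz(c,183+x/10-.45,240+y/10-.45,z)
S=lambda x,y,z:atz(s,243+x/10-.45,253+y/10-.45,z)
r=np.array([T(*p,.014) for p in [(320,30),(705,95),(228,518),(617,580)]]); print(r.round(4),"foot centre",r.mean(0))
d=(r[0]-r[2]+r[1]-r[3]); e=(r[0]-r[1]+r[2]-r[3]); yaw=np.degrees(np.arctan2(d[1],d[0])); print("yaw",yaw,np.degrees(np.arctan2(e[1],e[0]))-90)
w=T(510,230,.084); w2=S(427,192,.084); y=T(470,160,.049)
print("white",w,w2,"yellow",y)
print("hole top/scene",T(420,290,.084),T(420,290,.07),S(408,300,.084),S(408,300,.07))
# head ring by depth
for cc in(c,s):
    P=cloud(cc); m=(cc["depth"]>0)&(np.hypot(P[...,0]-.463,P[...,1]-.206)<.045)&(P[...,2]>.079)&(P[...,2]<.09)
    q=P[m]; print("head centre",(q.max(0)+q.min(0))/2, (np.percentile(q,98,0)+np.percentile(q,2,0))/2)
for ax in ([.4635,.2055],[.4625,.206]):
  for p,nm in((w,"w"),(w2,"w2"),(y,"y")):
    dd=p[:2]-ax; print(nm,np.degrees(np.arctan2(dd[1],dd[0])),np.hypot(*dd))
# key short arm & upright
for cc in(c,s):
    P=cloud(cc); X,Y,Z=[P[...,i] for i in range(3)]
    m=(cc["depth"]>0)&(X>.56)&(X<.67)&(Y>.15)&(Y<.21)
    t=m&(Z>.16)&(Z<.2); q=P[t]; mu=q.mean(0); v=np.linalg.svd(q-mu)[2][0]; print("short",len(q),mu.round(4),v.round(3),np.degrees(np.arctan2(v[1],v[0])),q[:,0].max(),np.percentile(q[:,2],98),q[:,0].min())
    t=m&(Z>.08)&(Z<.15)&(X<.62); q=P[t]; print("long",len(q),q.mean(0).round(4),q.min(0).round(4),q.max(0).round(4))
    t=m&(Z>.08)&(Z<.15)&(X<.62)
    for z0 in(.08,.1,.12,.14):
        k=t&(Z>z0)&(Z<z0+.02); print("  ",z0,P[k].mean(0).round(4),k.sum(),P[k].min(0).round(3),P[k].max(0).round(3))
    h=cv2.cvtColor(cc["img"],cv2.COLOR_RGB2HSV)
    t=(cc["depth"]>0)&(Z>.064)&(Z<.076)&(h[...,0]<18)&(h[...,1]>120)&(X<.64)&(X>.52)&(Y>.12)&(Y<.235); q=P[t][:,:2].astype(np.float32); print("stand",cv2.minAreaRect(q),q.mean(0))
E
```

```text
[[0.5202 0.2356 0.014 ]
 [0.5067 0.1585 0.014 ]
 [0.4236 0.253  0.014 ]
 [0.4115 0.1759 0.014 ]] foot centre [0.46549836 0.20574245 0.014     ]
yaw -10.256445626754386 -9.444122073752979
white [0.47628628 0.18844396 0.084     ] [0.47492603 0.18723662 0.084     ] yellow [0.49162676 0.20058985 0.049     ]
hole top/scene [0.46539101 0.20497129 0.084     ] [0.4659984  0.20698994 0.07      ] [0.46072442 0.20823144 0.084     ] [0.46897984 0.19948974 0.07      ]
head centre [0.46557355 0.20550114 0.08389009] [0.46546873 0.20511132 0.08321549]
head centre [0.46289832 0.2053258  0.08228111] [0.46257732 0.20628456 0.08169656]
w -53.142457989007085 0.02131659779779134
w2 -57.968863897624615 0.021543102202503883
y -9.902466228335777 0.028552135438992567
w -51.8584098948185 0.022322095318926056
w2 -56.48551918555836 0.022504903811157436
y -10.522491029848904 0.029624957703345608
short 466 [0.6161 0.1762 0.1748] [-0.986  0.142 -0.09 ] 171.77599260504317 0.6541255371078718 0.1810842720144402 0.579755710443428
long 92 [0.5813 0.1783 0.1155] [0.5763 0.1723 0.0802] [0.5908 0.1906 0.1495]
   0.08 [0.58
[... 351 characters left out ...]
.062038604170084), 81.15261840820312) [0.57808286 0.17686911]
short 364 [0.6126 0.1798 0.1714] [-0.99   0.12  -0.079] 173.1102031565044 0.6544263269175201 0.1784405576768215 0.5772023322213741
long 289 [0.5803 0.1851 0.1154] [0.5725 0.1724 0.0801] [0.5911 0.1914 0.1499]
   0.08 [0.5799 0.1854 0.0901] 81 [0.572 0.172 0.08 ] [0.59  0.191 0.1  ]
   0.1 [0.5802 0.1848 0.1097] 78 [0.574 0.174 0.101] [0.591 0.191 0.12 ]
   0.12 [0.5803 0.1852 0.1294] 86 [0.574 0.174 0.12 ] [0.591 0.191 0.14 ]
   0.14 [0.581  0.1853 0.1445] 44 [0.576 0.173 0.14 ] [0.591 0.191 0.15 ]
stand ((0.5825781226158142, 0.181853786110878), (0.07291541993618011, 0.06693222373723984), 81.10873413085938) [0.5778601  0.18646526]
```

```bash
cat >> h.py <<'E'
from scipy.spatial.transform import Rotation as Ro
PZ=pinch_z() if callable(pinch_z) else float(pinch_z)
def quat(M): q=Ro.from_matrix(M).as_quat(); return [float(q[3]),float(q[0]),float(q[1]),float(q[2])]
def tool(hd_deg,a_deg,flip):
    """tool z has horizontal heading hd and dips a below horizontal; jaws horizontal"""
    h,a=np.radians(hd_deg),np.radians(a_deg)
    z=np.array([np.cos(h)*np.cos(a),np.sin(h)*np.cos(a),-np.sin(a)])
    x=np.array([-np.sin(h),np.cos(h),0])*(1 if flip else -1)
    return np.stack([x,np.cross(z,x),z],1)
def tcp(gp,M,back=0): return np.asarray(gp)+M[:,2]*(PZ-back)
ST=np.array([.583,.181]); BO=np.array([.4642,.2055])
E
python3 - <<'E'
from h import *
print(PZ)
def ik(gp,hd,a,fl,back=0):
    M=tool(hd,a,fl); j=solve_ik(tcp(gp,M,back).tolist(),quat(M)); return j
print("GRASP")
for a in range(-0,91,15):
  for fl in (0,1):
    r=[]
    for gp,b in (((.584,.181,.115),0),((.584,.181,.115),.1),((.584,.181,.2),0),((.584,.181,.3),0)):
        j=ik(gp,-8.5,a,fl,b); r.append(j is not None)
    print(a,fl,r, np.round(ik((.584,.181,.115),-8.5,a,fl),2) if r[0] else '')
print("FINAL")
for H in (4.5,64.5,124.5,184.5,244.5):
  for a in (0,15,30,45,60):
    o=[]
    for fl in(0,1):
      for h2 in (H,H+30,H+56):
        u=np.array([np.cos(np.radians(h2)),np.sin(np.radians(h2))])
        gp=np.r_[BO+.06*u,.12]
        # dip 90-a: tool z leaning outward along long arm ; jaws horizontal perp
        o.append(int(ik(gp,h2,90-a,1-fl) is not None)); o.append(int(ik(gp+[0,0,.12],h2,90-a,1-fl) is not None))
    print(H,a,o)
E
```

```text
0.0187
GRASP
0 0 [True, True, True, True] [-1.    1.23  0.17  2.29  2.07  1.61  1.17]
0 1 [True, True, True, True] [-1.    1.23  0.17  2.29  2.07  1.61 -1.97]
15 0 [True, False, True, True] [-0.79  1.   -0.04  2.34  2.21  1.45  1.43]
15 1 [True, False, True, True] [-0.78  0.99 -0.05  2.34  2.21  1.46 -1.71]
30 0 [True, False, True, True] [-0.4   0.83 -0.45  2.32  2.18  1.27  1.83]
30 1 [True, False, True, True] [-0.33  0.85 -0.54  2.31  2.18  1.32 -1.26]
45 0 [True, True, True, True] [-0.63  0.65 -0.04  2.25  2.09  0.66  1.89]
45 1 [True, True, True, True] [-0.77  0.66  0.14  2.26  2.17  0.57 -1.37]
60 0 [False, True, True, True] 
60 1 [True, True, True, True] [-0.58  0.58  0.02  2.11  1.47  0.32 -0.54]
75 0 [True, True, True, True] [-0.51  0.6   0.04  1.94  0.32  0.41 -2.48]
75 1 [True, True, True, True] [ 0.03  0.69 -0.7   1.91  1.    0.71  0.11]
90 0 [True, True, True, True] [-0.25  0.67 -0.22  1.73  0.2   0.76 -2.28]
90 1 [True, True, True, True] [ 0.12  0.79 -0.8   1.71  0.69  0.94  0.47]
FINAL
4.5 0 [1, 1, 1, 1, 1, 1, 1, 1, 1, 1, 1, 1]
4.5 15 [1, 1, 1, 1, 1, 1, 1, 1, 1, 1, 1, 1
[... 344 characters left out ...]
, 1, 1, 1, 1]
124.5 0 [1, 1, 1, 1, 1, 1, 1, 1, 1, 1, 1, 1]
124.5 15 [1, 1, 1, 1, 1, 1, 1, 1, 1, 1, 1, 1]
124.5 30 [1, 1, 1, 1, 1, 1, 1, 1, 1, 1, 1, 1]
124.5 45 [1, 1, 1, 1, 1, 1, 1, 1, 1, 1, 1, 1]
124.5 60 [1, 1, 1, 1, 1, 1, 1, 1, 1, 1, 1, 1]
184.5 0 [1, 1, 1, 1, 1, 1, 1, 1, 1, 1, 1, 1]
184.5 15 [1, 1, 1, 1, 1, 1, 1, 1, 1, 1, 1, 1]
184.5 30 [1, 1, 1, 1, 1, 1, 1, 1, 1, 1, 1, 1]
184.5 45 [1, 1, 1, 1, 1, 1, 1, 1, 1, 1, 1, 1]
184.5 60 [1, 1, 1, 1, 1, 1, 1, 1, 1, 1, 1, 1]
244.5 0 [1, 1, 1, 1, 1, 1, 1, 1, 1, 1, 1, 1]
244.5 15 [1, 1, 1, 1, 1, 1, 1, 1, 1, 1, 1, 1]
244.5 30 [1, 1, 1, 1, 1, 1, 1, 1, 1, 1, 1, 1]
244.5 45 [1, 1, 1, 1, 1, 1, 1, 1, 1, 1, 1, 1]
244.5 60 [1, 1, 1, 1, 1, 1, 1, 1, 1, 1, 1, 1]
```

```bash
cat > fk.py <<'E'
import numpy as np
from scipy.spatial.transform import Rotation as Ro
def fk(p,q,pts=False):
    p=np.asarray(p); R=np.eye(3); t=np.zeros(3); O=[]
    # chain: per joint offset vec(3), axis(3); tool offset(3), tool rotvec(3)
    for i in range(7):
        o=p[6*i:6*i+3]; a=p[6*i+3:6*i+6]; a=a/np.linalg.norm(a)
        t=t+R@o; O.append((t.copy(),R@a)); R=R@Ro.from_rotvec(a*q[i]).as_matrix()
    t=t+R@p[42:45]; R2=R@Ro.from_rotvec(p[45:48]).as_matrix()
    return (t,R2,O) if pts else (t,R2)
E
cat > fit.py <<'E'
from h import *
from fk import fk
from scipy.optimize import least_squares
rng=np.random.default_rng(0); D=[]
q0=current_joint_pos(); w,x,y,z=current_tool_rot(); D.append((np.array(q0),np.array(current_tool_pos()),Ro.from_quat([x,y,z,w]).as_matrix()))
while len(D)<120:
    gp=np.array([rng.uniform(.25,.75),rng.uniform(-.6,.5),rng.uniform(.1,.7)])
    M=tool(rng.uniform(-180,180),rng.uniform(20,90),rng.integers(2))
    j=solve_ik(gp.tolist(),quat(M))
    if j is not None: D.append((np.array(j),gp,M))
Q=np.array([d[0] for d in D]); print("spread",Q.std(0))
def res(p,reg=1):
    r=[]
    for q,t,M in D:
        tt,R=fk(p,q); r+=[(tt-t),.3*(R-M).ravel()]
    return np.concatenate(r+[1e-4*(p-p0)])
best=None
for s1 in (-1,1):
 for s5 in (-1,1):
  for s7 in (-1,1):
   for off in (0,1.5708):
    ax=[[0,0,s1],[0,1,0],[0,0,s1],[0,1,0],[0,0,s5],[0,1,0],[0,0,s7]]
    of=[[0,0,0],[0,0,.3],[0,0,.2],[0,0,.2],[0,0,.2],[0,0,.2],[0,0,.1]]
    p0=np.concatenate([np.r_[o,a] for o,a in zip(of,ax)]+[[0,0,.1,0,0,off]])
    r=least_squares(res,p0,max_nfev=15)
    if best is None or r.cost<best.cost: best=r; bp0=p0
    print(s1,s5,s7,off,r.cost)
    if r.cost<1e-3: break
   if best.cost<1e-3: break
  if best.cost<1e-3: break
 if best.cost<1e-3: break
p0=bp0; r=least_squares(res,best.x,max_nfev=60); print(r.cost)
np.save("fk.npy",r.x); p=r.x
e=[np.linalg.norm(fk(p,q)[0]-t) for q,t,M in D]; print("max err",max(e),np.median(e))
print(np.round(p.reshape(8,6),3))
E
time python3 fit.py
```

```text
spread [0.59184738 0.37130952 0.62195312 0.43005798 0.75565266 0.43069976
 1.38350281]
-1 -1 -1 0 43.20000000008987
-1 -1 -1 1.5708 1.2426675477666502e-08
1.2426675477666502e-08
max err 2.5145844715317595e-09 7.155225356481631e-10
[[ 0.     0.     0.01   0.     0.    -1.   ]
 [-0.    -0.011  0.31   0.     1.     0.   ]
 [ 0.    -0.011  0.265  0.    -0.    -1.   ]
 [ 0.    -0.019  0.265  0.     1.     0.   ]
 [-0.    -0.019  0.21  -0.    -0.    -1.   ]
 [ 0.    -0.     0.21   0.     1.     0.   ]
 [-0.    -0.     0.164  0.    -0.    -1.   ]
 [ 0.     0.     0.164  0.     0.     3.142]]
real	0m13.254s
user	0m11.138s
sys	0m0.241s
```

```bash
cat > plan.py <<'E'
from h import *
from fk import fk
from scipy.optimize import least_squares
P=np.load("fk.npy")
LO=np.array([-2.91,-.3,-1.5,.17,-1.26,.16,-2.52])+.04; HI=np.array([2.91,2.13,1.42,2.43,4.41,1.93,2.52])-.04
# boxes lo,hi
BX=[([.15,-.45,0],[.61,.03,.425]),([.34,0,0],[.51,.054,.425]),([.2,-.45,.4],[.61,-.05,.56]),
    ([.69,-.4,.42],[1.2,.4,.52]),([.69,.2,0],[.73,.27,.45]),
    ([.546,.146,0],[.62,.218,.072]),([.435,.176,0],[.495,.236,.086]),([.62,.03,0],[.69,.11,.115]),([.65,.125,0],[.70,.175,.108]),([-1,-1,-.05],[2,.33,0.0])]
LOB=np.array([b[0] for b in BX]); HIB=np.array([b[1] for b in BX])
def clear(q):
    t,R,O=fk(P,q,True)
    S=np.array([0,0,.32]); E=O[3][0]; W=O[5][0]
    E=O[2][0]+ (O[3][0]-O[2][0])
    out=[]
    def seg(a,b,r,lo=0,hi=1):
        pt=a+(b-a)*np.linspace(lo,hi,25)[:,None]
        d=np.maximum(np.maximum(LOB-pt[:,None],pt[:,None]-HIB),0); dd=np.linalg.norm(d,axis=2)-r
        out.append(dd.min())
    seg(S,E,.07,.1,1); seg(E,W,.06); z=R[:,2]
    seg(W,t-z*.18,.055); 
    for s in(-.03,.03): 
        for u in (-.03,.03): seg(t-z*.18+R[:,0]*s+R[:,1]*u,t-z*(.0187+.054)+R[:,0]*s+R[:,1]*u,.012)
    return np.array(out[:3]+[min(out[3:])])
def iks(pos,M,n=40,seed=0,q0=None):
    rng=np.random.default_rng(seed); sols=[]
    def f(q):
        t,R=fk(P,q); return np.concatenate([(t-pos)*3,Ro.from_matrix(R.T@M).as_rotvec()])
    for k in range(n):
        x=np.clip((q0+rng.normal(0,.3,7)) if q0 is not None else rng.uniform(LO,HI),LO+1e-3,HI-1e-3)
        r=least_squares(f,x,bounds=(LO,HI),max_nfev=40)
        if r.cost<1e-10: sols.append(r.x)
    return sols
def best(pos,M,**k):
    s=iks(np.asarray(pos),M,**k)
    s=[(clear(q).min(),q) for q in s]
    return sorted(s,key=lambda a:-a[0])
E
cat > scan.py <<'E'
from plan import *
print("start",clear(np.array(current_joint_pos())))
for a in (15,30,45):
    M=tool(-8.5,a,1)
    for fl in(0,1):
        M=tool(-8.5,a,fl); b=best(tcp((.584,.181,.108),M),M,n=25); 
        print("grasp",a,fl,len(b),[(x[0].round(3),x[1].round(2),clear(x[1]).round(3)) for x in b[:1]])
    for H in (64.5,124.5,184.5):
      for h2 in(H,H+56):
        u=np.array([np.cos(np.radians(h2)),np.sin(np.radians(h2))]); gp=np.r_[BO+.062*u,.12]
        for fl in (0,1):
            M=tool(h2,90-a,fl); b=best(tcp(gp,M),M,n=25)
            print("fin",a,H,h2-H,fl,len(b),[(x[0].round(3),x[1].round(2)) for x in b[:1]])
E
time python3 scan.py
```

```text
start [0.05643526 0.00644923 0.06254516 0.06582303]
grasp 15 0 3 [(np.float64(0.004), array([-1.25,  1.18,  0.53,  2.36,  2.27,  1.07,  0.99]), array([0.057, 0.118, 0.009, 0.004]))]
grasp 15 1 7 [(np.float64(0.004), array([-1.42,  1.35,  0.77,  2.37,  2.4 ,  0.88, -2.44]), array([0.071, 0.118, 0.009, 0.004]))]
fin 15 64.5 0.0 0 2 [(np.float64(0.015), array([-0.66,  0.54,  0.19,  2.06, -0.67,  0.41, -0.34]))]
fin 15 64.5 0.0 1 5 [(np.float64(0.008), array([-0.44,  0.53, -0.1 ,  2.05, -0.28,  0.36,  2.43]))]
fin 15 64.5 56.0 0 5 [(np.float64(0.042), array([-1.11,  0.78,  0.91,  2.04, -1.1 ,  1.  ,  1.02]))]
fin 15 64.5 56.0 1 5 [(np.float64(-0.07), array([ 0.31,  0.87, -1.19,  1.97,  0.74,  0.85,  2.46]))]
fin 15 124.5 0.0 0 8 [(np.float64(0.007), array([-0.52,  0.55,  0.03,  2.01, -0.46,  0.66,  0.49]))]
fin 15 124.5 0.0 1 7 [(np.float64(0.052), array([-1.2 ,  0.91,  1.1 ,  2.04, -1.2 ,  1.17, -1.96]))]
fin 15 124.5 56.0 0 6 [(np.float64(0.001), array([-0.41,  0.57, -0.14,  1.97, -0.07,  0.83,  1.1 ]))]
fin 15 124.5 56.0 1 3 [(np.float64(-0.011), array([-0.15,  0.61, -0.5 ,  1.96,  0.
[... 2578 characters left out ...]
  0.89,  0.68,  1.94, -1.2 ,  1.41, -1.81]))]
fin 45 124.5 56.0 0 3 [(np.float64(-0.06), array([-0.04,  0.91, -0.59,  1.62,  0.05,  1.4 ,  0.95]))]
fin 45 124.5 56.0 1 1 [(np.float64(-0.07), array([ 0.16,  1.05, -0.96,  1.61,  0.29,  1.48, -2.45]))]
fin 45 184.5 0.0 0 1 [(np.float64(-0.066), array([-0.  ,  0.94, -0.69,  1.61,  0.14,  1.44,  0.92]))]
fin 45 184.5 0.0 1 1 [(np.float64(-0.022), array([-0.59,  0.87,  0.26,  1.64, -0.39,  1.45, -1.62]))]
fin 45 184.5 56.0 0 4 [(np.float64(0.004), array([-0.79,  0.84,  0.21,  1.69,  0.17,  1.34,  1.93]))]
fin 45 184.5 56.0 1 4 [(np.float64(0.039), array([-1.18,  1.08,  0.9 ,  1.72, -0.3 ,  1.32, -0.69]))]
real	1m58.211s
user	1m55.447s
sys	0m0.170s
```

```bash
cat >> plan.py <<'E'
def near(pos,M,q,n=1):
    def f(x):
        t,R=fk(P,x); return np.concatenate([(t-pos)*3,Ro.from_matrix(R.T@M).as_rotvec(),1e-4*(x-q)])
    r=least_squares(f,np.clip(q,LO+1e-3,HI-1e-3),bounds=(LO,HI),max_nfev=60); return r.x if r.cost<1e-6 else None
def keyclear(q,Mk):
    "Mk: key rotation in tool frame; key held at 62 mm"
    t,R=fk(P,q); g=t-R[:,2]*PZ; K_=R@Mk; o=g+K_[:,2]*.062
    pt=np.concatenate([o+K_[:,0]*np.linspace(0,.068,8)[:,None],o-K_[:,2]*np.linspace(0,.16,17)[:,None]])
    d=np.linalg.norm(np.maximum(np.maximum(LOB-pt[:,None],pt[:,None]-HIB),0),axis=2)-.01
    return d.min(),o,K_
def path(qa,qb,Mk=None,n=25):
    c=[clear(qa+(qb-qa)*s) for s in np.linspace(0,1,n)]; m=np.min(c,0).round(3)
    k=min(keyclear(qa+(qb-qa)*s,Mk)[0] for s in np.linspace(0,1,n)) if Mk is not None else None
    return m,k
a0=30
MG=tool(-8.5,a0,1)
h8=np.radians(-8.5); KG=np.array([[np.cos(h8),-np.sin(h8),0],[np.sin(h8),np.cos(h8),0],[0,0,1]])
MK=MG.T@KG
def fin(h,z=.12,r=.062,a=None):
    a=a0 if a is None else a
    u=np.array([np.cos(np.radians(h)),np.sin(np.radians(h))]); M=tool(h,90-a,0); return tcp(np.r_[BO+r*u,z],M),M
E
cat > scan2.py <<'E'
from plan import *
G=np.array([.584,.181,.108])
b=best(tcp(G,MG),MG,n=40); b=[x for x in b if x[0]>.01]
best_=None
fb=[]
for s in range(2):
    pf,Mf=fin(184.5,.20); fb+=[x for x in best(pf,Mf,n=50,seed=s) if x[0]>.005]
print(len(b),len(fb))
R=[]
for c,q in b:
    qs=[q]
    for z in(.15,.2,.25): 
        if qs[-1] is None: break
        qs.append(near(tcp(G*[1,1,0]+[0,0,z],MG),MG,qs[-1]))
    if qs[-1] is None: continue
    gh=qs[-1]
    for c2,f in fb:
        p=[near(*fin(184.5,.2),f)]
        for h,z in((184.5,.16),(184.5,.12),(200,.12),(220,.12),(242,.12)):
            if p[-1] is None: break
            p.append(near(*fin(h,z),p[-1]))
        if p[-1] is None: continue
        cl=min(clear(x).min() for x in p)
        m,k=path(gh,f,MK); R.append((min(m.min(),k,cl),m,k,cl,q,gh,f,p[2],p[-1]))
R.sort(key=lambda r:-r[0])
for r in R[:6]: print(r[0].round(3),r[1],round(r[2],3),r[3].round(3),"\n ",[x.round(2) for x in r[4:]])
import pickle; pickle.dump(R[:20],open("R.pkl","wb"))
E
time python3 scan2.py
```

```text
4 1
-0.012 [ 0.014  0.074  0.007 -0.012] -0.01 0.0 
  [array([-1.12,  0.92,  0.47,  2.35,  2.41,  0.81, -1.94]), array([-1.3 ,  0.59,  0.72,  2.35,  2.26,  0.55, -1.57]), array([-0.78,  0.64,  0.46,  1.78, -0.4 ,  1.34,  1.53]), array([-0.72,  0.74,  0.38,  1.82, -0.43,  1.19,  1.56]), array([-0.72,  0.69,  0.14,  1.84,  0.17,  1.08,  1.95])]
-0.012 [ 0.014  0.074  0.009 -0.012] -0.01 0.0 
  [array([-1.  ,  0.87,  0.31,  2.34,  2.33,  0.9 , -1.79]), array([-1.14,  0.52,  0.5 ,  2.34,  2.13,  0.66, -1.4 ]), array([-0.78,  0.64,  0.46,  1.78, -0.4 ,  1.34,  1.53]), array([-0.72,  0.74,  0.38,  1.82, -0.43,  1.19,  1.56]), array([-0.72,  0.69,  0.14,  1.84,  0.17,  1.08,  1.95])]
-0.012 [ 0.014  0.074  0.007 -0.012] -0.01 0.0 
  [array([-1.1 ,  0.91,  0.45,  2.35,  2.4 ,  0.83, -1.92]), array([-1.28,  0.57,  0.69,  2.34,  2.24,  0.57, -1.54]), array([-0.78,  0.64,  0.46,  1.78, -0.4 ,  1.34,  1.53]), array([-0.72,  0.74,  0.38,  1.82, -0.43,  1.19,  1.56]), array([-0.72,  0.69,  0.14,  1.84,  0.17,  1.08,  1.95])]
-0.012 [ 0.014  0.074  0.006 -0.012] -0.01 0.0 
  [array([-1.16,  0.95,  0.53,  2.35,  2.45,  0.78, -2.01]), array([-1.33,  0.61,  0.77,  2.35,  2.31,  0.53, -1.63]), array([-0.78,  0.64,  0.46,  1.78, -0.4 ,  1.34,  1.53]), array([-0.72,  0.74,  0.38,  1.82, -0.43,  1.19,  1.56]), array([-0.72,  0.69,  0.14,  1.84,  0.17,  1.08,  1.95])]
real	0m15.486s
user	0m15.730s
sys	0m0.132s
```

```bash
cat > scan3.py <<'E'
from plan import *
import pickle
G=np.array([.584,.181,.108])
gl=np.array([-1.12,.92,.47,2.35,2.41,.81,-1.94]); gl=near(tcp(G,MG),MG,gl); qs=[gl]
for z in(.15,.2,.24): qs.append(near(tcp(G*[1,1,0]+[0,0,z],MG),MG,qs[-1]))
gh=qs[-1]; print("grasp col",[clear(x).min().round(3) for x in qs],gl.round(2),gh.round(2))
rng=np.random.default_rng(1); bestF=None
for k in range(60):
    s=np.array([-1.0,.92,.86,1.83,-.72,1.35,1.88])+rng.normal(0,.15,7)
    p=[near(*fin(184.5,.12),s)]
    for h,z in((184.5,.17),(184.5,.21)):
        if p[-1] is None: break
        p.append(near(*fin(h,z),p[-1]))
    if p[-1] is None: continue
    e=[p[0]]
    for h in (200,220,242):
        if e[-1] is None: break
        e.append(near(*fin(h),e[-1]))
    if e[-1] is None: continue
    c=min(clear(x).min() for x in p+e)
    if bestF is None or c>bestF[0]: bestF=(c,p,e)
c,p,e=bestF; print("final",c,[clear(x).round(3) for x in p+e],[x.round(2) for x in p+e])
f=p[-1]; b=None
for k in range(400):
    mid=(gh+f)/2+rng.normal(0,.35,7)*(k>0); mid=np.clip(mid,LO,HI)
    m1,k1=path(gh,mid,MK,12); m2,k2=path(mid,f,MK,12)
    v=min(m1.min(),k1,m2.min(),k2)-.01*np.abs(mid-(gh+f)/2).sum()*.3
    if b is None or v>b[0]: b=(v,mid,m1,k1,m2,k2)
print(b)
# approach from start
s=np.array(current_joint_pos()); b2=None
for k in range(400):
    w1=np.array([1.07,-.1,0,1.4,0,1.2,-.1])+rng.normal(0,.2,7)*(k>0); w2=np.array([-1.2,.1,.5,1.9,1.5,.8,-1.0])+rng.normal(0,.25,7)*(k>0)
    w1=np.clip(w1,LO,HI);w2=np.clip(w2,LO,HI)
    m=[path(a_,b_,None,12)[0].min() for a_,b_ in((s,w1),(w1,w2),(w2,gh))]
    if b2 is None or min(m[1:])>b2[0]: b2=(min(m[1:]),m,w1,w2)
print(b2)
pickle.dump(dict(gl=gl,gh=gh,p=p,e=e,mid=b[1],w1=b2[2],w2=b2[3]),open("plan.pkl","wb"))
E
time python3 scan3.py
```

```text
grasp col [np.float64(0.023), np.float64(0.046), np.float64(0.051), np.float64(0.056)] [-1.12  0.92  0.47  2.35  2.41  0.82 -1.94] [-1.28  0.61  0.7   2.35  2.29  0.57 -1.61]
final 0.03287706135980936 [array([0.042, 0.073, 0.078, 0.054]), array([0.044, 0.073, 0.078, 0.104]), array([0.045, 0.073, 0.078, 0.105]), array([0.042, 0.073, 0.078, 0.054]), array([0.04 , 0.079, 0.084, 0.054]), array([0.038, 0.095, 0.1  , 0.054]), array([0.033, 0.123, 0.113, 0.054])] [array([-1.08,  1.04,  1.05,  1.83, -0.84,  1.46,  2.02]), array([-1.1 ,  0.96,  1.09,  1.81, -0.77,  1.52,  1.98]), array([-1.12,  0.9 ,  1.12,  1.79, -0.72,  1.57,  1.94]), array([-1.08,  1.04,  1.05,  1.83, -0.84,  1.46,  2.02]), array([-1.07,  0.97,  0.93,  1.82, -0.66,  1.34,  2.11]), array([-1.07,  0.89,  0.81,  1.82, -0.44,  1.21,  2.23]), array([-1.03,  0.8 ,  0.62,  1.86, -0.16,  1.05,  2.3 ])]
(np.float64(0.02924933972095564), array([-1.97248727,  0.66289422,  0.1551068 ,  1.9744823 ,  1.30250526,
        0.96402168,  0.42390017]), array([0.056, 0.108, 0.093, 0.095]), np.float64(0.037039807269478205), array([0.045, 0.073, 0.078, 0.105]), np.float64(0.03813497081539997))
(np.float64(0.056), [np.float64(0.006), np.float64(0.068), np.float64(0.056)], array([ 1.00791636, -0.10307825, -0.07234669,  1.31349887,  0.06904582,
        1.37663118,  0.08889587]), array([-1.49255254,  0.15714614,  0.68195365,  1.82845557,  1.61184321,
        0.73999465, -0.91093713]))
real	0m39.741s
user	0m40.131s
sys	0m0.080s
```

```bash
python3 - <<'E'
from plan import *
import pickle
d=pickle.load(open("plan.pkl","rb"))
for a,b in((d["gh"],d["mid"]),(d["mid"],d["p"][2])):
    for s in (0,.5,1): q=a+(b-a)*s; t,R,O=fk(P,q,True); print(t.round(2),O[5][0].round(2),O[3][0].round(2))
gripper_to(.085)
for k in ("w1","w2","gh"): move_joints(d[k].tolist()); print(k,current_t(),current_tool_pos())
c=capture("scene"); save(c,"s1.png"); 
c=capture("top"); save(c,"t1.png"); print(current_force())
E
```

```text
[0.6  0.18 0.23] [0.32 0.22 0.39] [0.12 0.27 0.76]
[0.47 0.48 0.24] [0.18 0.43 0.38] [0.02 0.31 0.75]
[0.16 0.63 0.2 ] [-0.09  0.53  0.38] [-0.09  0.31  0.74]
[0.16 0.63 0.2 ] [-0.09  0.53  0.38] [-0.09  0.31  0.74]
[0.37 0.23 0.21] [0.3  0.49 0.39] [0.05 0.36 0.7 ]
[0.39 0.2  0.19] [0.56 0.21 0.48] [0.2  0.35 0.66]
w1 3.0333 [ 0.23975959 -0.4577727   0.71638428]
w2 6.4917 [0.65638377 0.33928977 0.63320082]
gh 8.075 [0.60048256 0.1794251  0.23138488]
[ 0.06914212 -0.6703389   0.24386134]
```

View pics/s1.png

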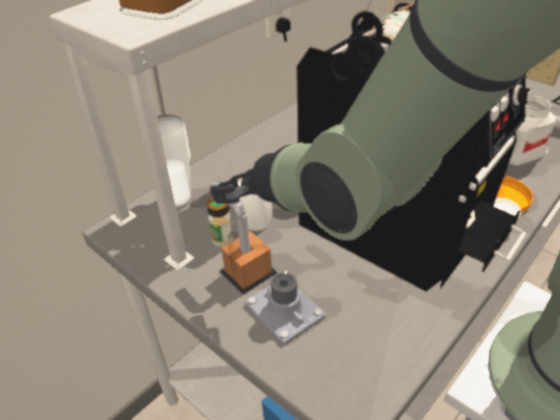

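View pics/t1.png

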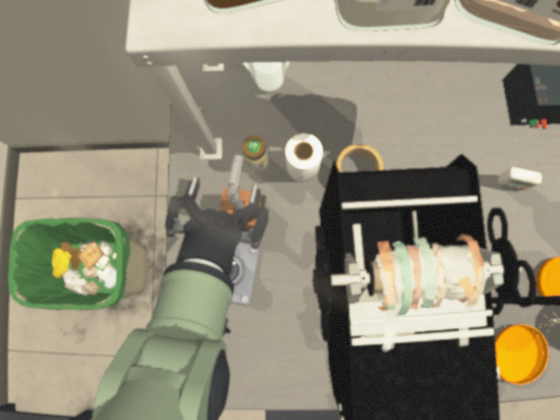

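```bash
python3 - <<'E'
from plan import *
print(move_straight(tcp((.584,.181,.108),MG).tolist(),quat(MG),v=.12,force_limit=12),current_tool_pos())
f0=np.array(current_force())
gripper_to(0.0,100); print(current_opening(),np.array(current_force())-f0,current_tool_pos())
c=capture("scene"); save(c,"s2.png")
c=capture("top"); save(c,"t2.png"); print(current_t(),np.round(current_joint_pos(),2))
import cv2
cv2.imwrite("pics/s2c.png",cv2.resize(cv2.imread("pics/s2.png")[150:300,160:360],(800,600)))
E
```

```text
False [0.60014851 0.17874212 0.09926804]
0.014830088712077007 [-0.69461839  0.94977987  4.41172226] [0.60006509 0.17864818 0.09882515]
10.1667 [-1.1   0.91  0.44  2.35  2.4   0.83 -1.92]
```

View pics/s2c.png

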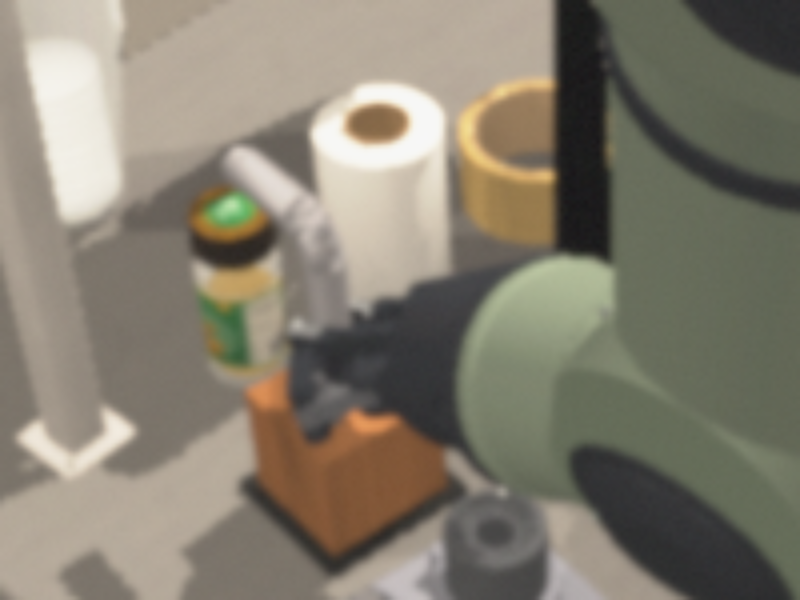

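```bash
python3 - <<'E'
from plan import *
p=np.array(current_tool_pos())
print(move_straight((p+[0,0,.13]).tolist(),None,v=.1,force_limit=25),current_tool_pos(),current_force(),current_opening())
for n in("scene","top"):
    c=capture(n); save(c,n[0]+"3.png")
    pts={}
    for th in["key_short_tip","key_long_tip","key","key_middle"]:
        for q in landmark_of(n,th)[:1]: print(n,th,q["score"],np.round(q["point"],1),atd(c,*q["point"]).round(3))
    q=np.array(current_joint_pos()); _,o,K_=keyclear(q,MK)
    print("exp origin",o.round(3),proj(c,o).round(1),"short tip",(o+K_[:,0]*.068).round(3),proj(c,o+K_[:,0]*.068).round(1),"long",(o-K_[:,2]*.16).round(3),proj(c,o-K_[:,2]*.16).round(1))
    u=proj(c,o).astype(int); cv2.imwrite(f"pics/{n[0]}3c.png",cv2.resize(c["img"][max(u[1]-60,0):u[1]+90,u[0]-100:u[0]+100,::-1],(800,600)))
print(current_t())
E
```

```text
False [0.59997572 0.17853971 0.22839681] [ 0.16784925 -0.33473826 -3.64953338] 0.015112769236151747
scene key_short_tip 0.8 [210. 132.] [0.646 0.178 0.302]
scene key_long_tip 0.93 [243.  221.5] [0.577 0.185 0.144]
scene key 0.59 [231.2 144.6] [0.591 0.182 0.302]
scene key_middle 0.97 [236.4 174.9] [0.567 0.198 0.261]
exp origin [0.584 0.181 0.3  ] [234.4 147. ] short tip [0.651 0.171 0.3  ] [211.1 130. ] long [0.584 0.181 0.14 ] [242.  219.9]
top key_short_tip 0.6 [226.  132.5] [0.65  0.173 0.307]
top key_long_tip 0.7 [233.1 198.2] [0.561 0.167 0.266]
top key 0.76 [218.9 175.9] [0.587 0.183 0.3  ]
top key_middle 0.71 [226.8 183.3] [0.581 0.175 0.279]
exp origin [0.584 0.181 0.3  ] [220.5 178.1] short tip [0.651 0.171 0.3  ] [228.1 132.8] long [0.584 0.181 0.14 ] [234.2 198.9]
12.1167
```

View pics/s3c.png

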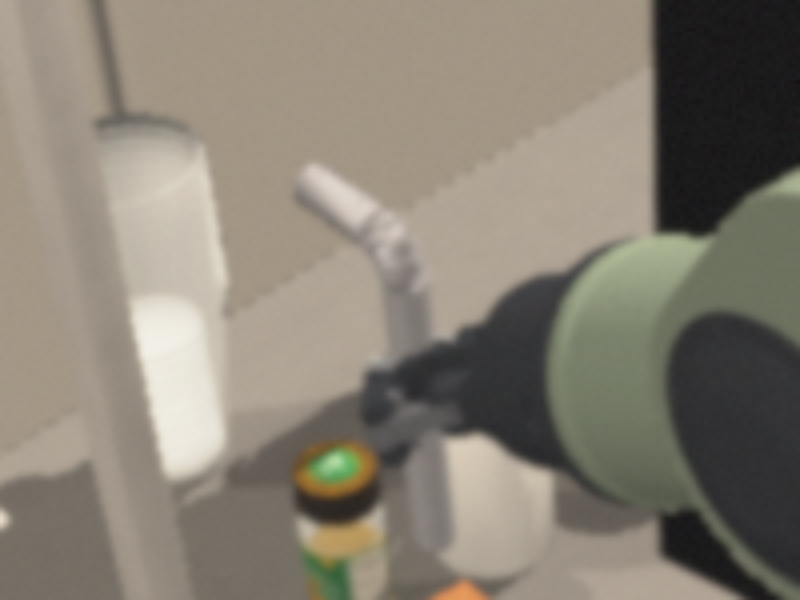

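View pics/t3c.png

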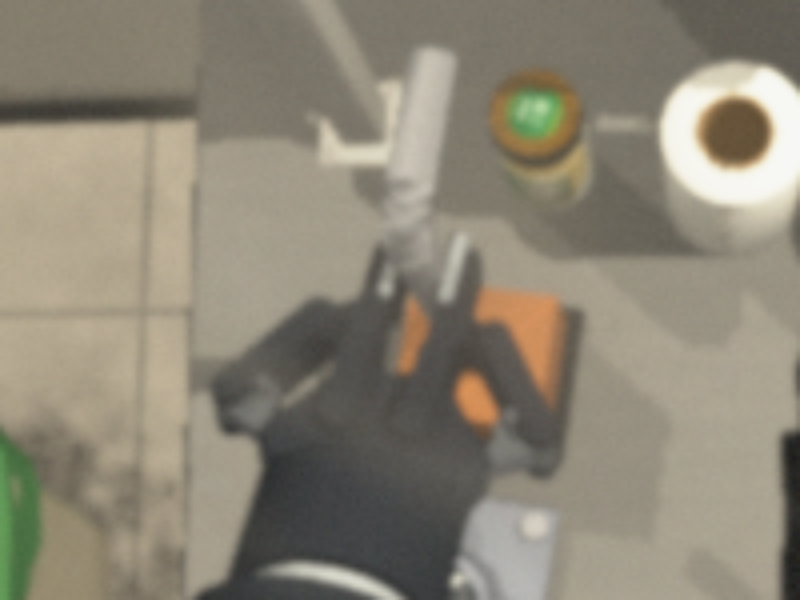

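```bash
python3 - <<'E'
from plan import *
q=np.array(current_joint_pos()); _,o,K_=keyclear(q,MK)
for n in("scene","top"):
    c=capture(n); C=cloud(c); L=(C-o)@K_   # key coords
    m=(c["depth"]>0)
    s=m&(L[...,0]>.022)&(L[...,0]<.08)&(abs(L[...,1])<.02)&(abs(L[...,2])<.03); p=L[s]
    print(n,"short",len(p),p.mean(0).round(4),"max x",p[:,0].max().round(4),"slope y,z vs x",np.polyfit(p[:,0],p[:,1],1).round(3),np.polyfit(p[:,0],p[:,2],1).round(3),"z98",np.percentile(p[:,2],95).round(4),"y rng",np.percentile(p[:,1],[3,97]).round(4))
    s=m&(L[...,2]<-.085)&(L[...,2]>-.18)&(abs(L[...,1])<.02)&(abs(L[...,0])<.025); p=L[s]
    if len(p)>10: print("  low",len(p),p.mean(0).round(4),"min z",p[:,2].min().round(4),"slope x vs z",np.polyfit(p[:,2],p[:,0],1).round(3),np.percentile(p[:,0],[3,97]).round(4),np.percentile(p[:,1],[3,97]).round(4))
    s=m&(L[...,2]<-.02)&(L[...,2]>-.045)&(abs(L[...,1])<.02)&(abs(L[...,0])<.025); p=L[s]
    if len(p)>10: print("  up",len(p),p.mean(0).round(4),np.percentile(p[:,0],[3,97]).round(4),np.percentile(p[:,1],[3,97]).round(4))
E
```

```text
scene short 223 [0.0448 0.0034 0.0025] max x 0.0712 slope y,z vs x [-0.037  0.005] [-0.033  0.004] z98 0.0075 y rng [-0.0075  0.0094]
  low 295 [-0.0058  0.0031 -0.1282] min z -0.1603 slope x vs z [-0.005 -0.006] [-0.0104  0.0036] [-0.0071  0.0093]
  up 168 [-0.005   0.0026 -0.0336] [-0.0203  0.0063] [-0.0133  0.0145]
top short 419 [ 0.0461 -0.0001  0.0057] max x 0.0713 slope y,z vs x [ 0.008 -0.   ] [-0.022  0.007] z98 0.0091 y rng [-0.0075  0.009 ]
  low 11 [-0.0049  0.0062 -0.105 ] min z -0.1375 slope x vs z [-0.029 -0.008] [-0.0071 -0.0031] [0.0009 0.0093]
  up 201 [-0.0124 -0.001  -0.0367] [-0.0242  0.0044] [-0.0185  0.0185]
```

```bash
cat > chk.py <<'E'
from plan import *
def chk(tag):
    q=np.array(current_joint_pos()); _,o,K_=keyclear(q,MK)
    tip=o+K_[:,0]*.068; print(tag,"t",current_t(),"tip exp",tip.round(4),"open",round(current_opening(),4),"F",np.round(current_force(),1),"axis",K_[:,0].round(3),"head",np.degrees(np.arctan2(-K_[1,2],-K_[0,2])).round(2))
    for n in("scene","top"):
        c=capture(n); save(c,n[0]+tag+".png")
        u=proj(c,tip).astype(int); cv2.imwrite(f"pics/{n[0]}{tag}c.png",cv2.resize(c["img"][max(u[1]-60,0):u[1]+60,u[0]-80:u[0]+80,::-1],(800,600),interpolation=cv2.INTER_CUBIC)); print(n,"crop org",u-[80,60],"tip px",proj(c,tip).round(1),"mouth px",proj(c,np.r_[BO,.084]).round(1))
        for th in["key_short_tip","key_long_tip","bolt_mouth"]:
            for q in landmark_of(n,th)[:1]: print(n,th,q["score"],np.round(q["point"],1))
E
python3 - <<'E'
from chk import *
import pickle
d=pickle.load(open("plan.pkl","rb"))
q=np.array(current_joint_pos()); print(path(q,d["mid"],MK))
move_joints(d["mid"].tolist()); print(current_t(),current_opening())
move_joints(d["p"][2].tolist()); 
chk("4")
E
```

```text
(array([0.056, 0.108, 0.093, 0.095]), np.float64(0.03126827570190272))
14.4417 0.014719318972506577
4 t 16.275 tip exp [0.4636 0.206  0.1418] open 0.0147 F [-0.9  0.5 -3.6] axis [-0.001 -0.001 -1.   ] head -175.41
scene crop org [202 198] tip px [282.1 258.3] mouth px [282.9 280.7]
scene key_short_tip 0.66 [283.1 261.3]
scene key_long_tip 0.66 [366.5 273.5]
scene bolt_mouth 0.63 [282.7 282.9]
top crop org [139 208] tip px [219.1 268.1] mouth px [224.3 269.2]
top key_long_tip 0.61 [217.4 364.4]
top bolt_mouth 0.45 [222.6 268.6]
```

View pics/s4c.png

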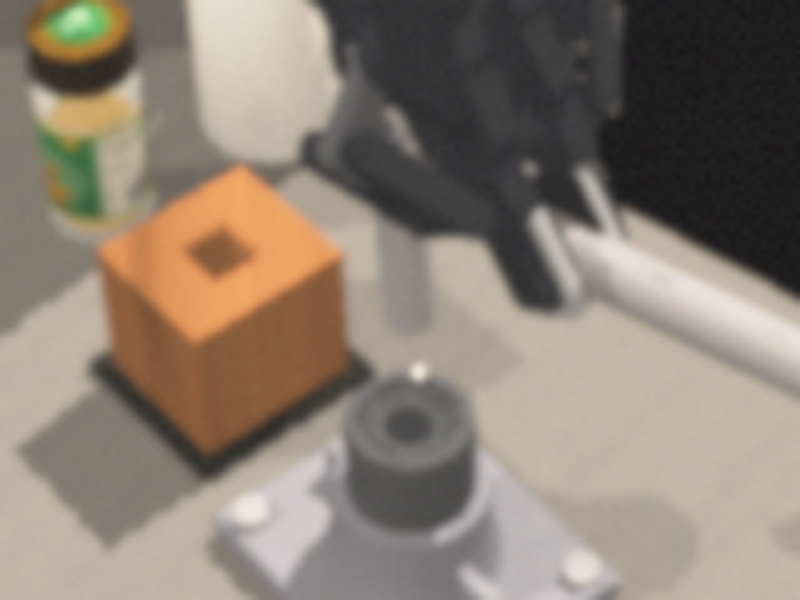

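View pics/t4c.png

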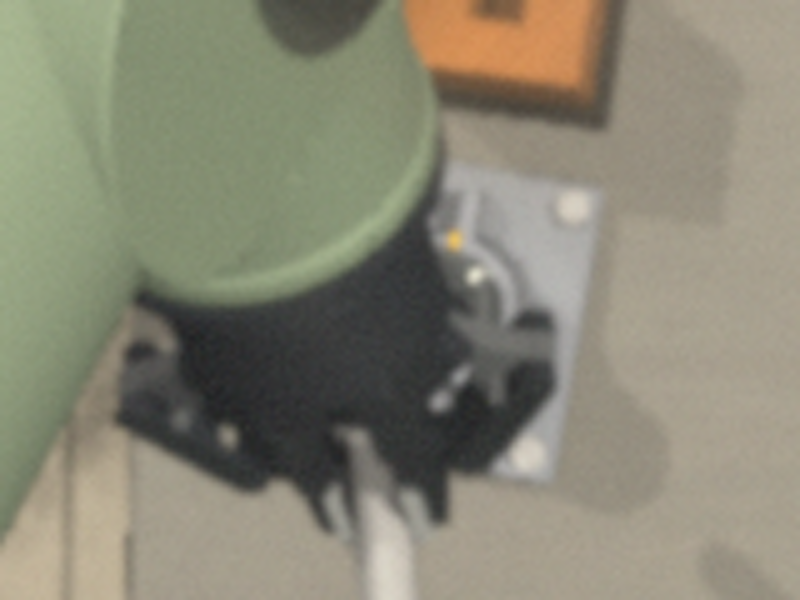

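```bash
python3 - <<'E'
from plan import *
q=np.array(current_joint_pos()); _,o,K_=keyclear(q,MK); print("o",o.round(4))
c=capture("scene"); C=cloud(c); L=C-o; m=c["depth"]>0
s=m&(abs(L[...,0])<.02)&(abs(L[...,1])<.02)&(L[...,2]<-.025)&(L[...,2]>-.085); p=C[s]
print(len(p),"mean",p.mean(0).round(4),"zmin",np.percentile(p[:,2],[0,2]).round(4))
co=-c["R"].T@c["t"]; vd=(o-co)[:2]; vd/=np.linalg.norm(vd); n=np.array([-vd[1],vd[0]])
for a,b in((-.085,-.06),(-.06,-.045),(-.045,-.03)):
    k=p[(p[:,2]-o[2]>a)&(p[:,2]-o[2]<b)]; 
    if len(k)<8: continue
    l=(k[:,:2]-o[:2]); print(len(k),"lateral edges",np.percentile(l@n,[2,98]).round(4),"front min along view",np.percentile(l@vd,[2,10,50]).round(4))
# same for bolt head: 
s=m&(np.hypot(C[...,0]-.464,C[...,1]-.2055)<.04)&(C[...,2]>.055)&(C[...,2]<.08); k=C[s]; l=k[:,:2]-BO
print("head lateral",np.percentile(l@n,[2,98]).round(4),"front",np.percentile(l@vd,[2,10]).round(4))
s=m&(np.hypot(C[...,0]-.464,C[...,1]-.2055)<.04)&(C[...,2]>.08)&(C[...,2]<.09); k=C[s]; l=k[:,:2]-BO
print("head top lateral",np.percentile(l@n,[2,98]).round(4),"front/back",np.percentile(l@vd,[1,99]).round(4))
# long arm
s=m&((L@(-K_[:,2]))>.09)&((L@(-K_[:,2]))<.2)&(abs(L@K_[:,1])<.02)&(abs(L[...,2])<.03); k=(C[s]-o)@K_
print("long",len(k),k.mean(0).round(4),"tip",-k[:,2].min().round(4),"slope x,y vs z",np.polyfit(k[:,2],k[:,0],1).round(3),np.polyfit(k[:,2],k[:,1],1).round(3),np.percentile(k[:,1],[3,97]).round(4),np.percentile(k[:,0],[3,97]).round(4))
E
```

```text
o [0.4641 0.2056 0.21  ]
213 mean [0.4577 0.2109 0.1605] zmin [0.1368 0.139 ]
53 lateral edges [-0.01    0.0069] front min along view [-0.0115 -0.0111 -0.0086]
76 lateral edges [-0.0103  0.0078] front min along view [-0.0124 -0.0112 -0.0083]
71 lateral edges [-0.0087  0.0075] front min along view [-0.0121 -0.0114 -0.0087]
head lateral [-0.0224  0.0204] front [-0.0242 -0.0227]
head top lateral [-0.0214  0.0209] front/back [-0.0237  0.0216]
long 628 [-0.0019  0.0041 -0.1281] tip 0.1627 slope x,y vs z [ 0.    -0.002] [0.011 0.005] [-0.0073  0.0098] [-0.0072  0.0071]
```

```bash
python3 - <<'E'
from chk import *
p,M=fin(184.5,.12); p=p+np.array([.0007,-.0007,0])
f0=np.array(current_force())
for z in (.16,.14,.128,.121):
    r=move_straight((p+[0,0,z-.12]).tolist(),quat(M),v=.06,force_limit=15)
    t=np.array(current_tool_pos()); print(z,r,(t-p).round(4),(np.array(current_force())-f0).round(1),np.round(current_torque(),2))
    if r: break
chk("5")
E
```

```text
0.16 False [ 0.0001 -0.      0.0402] [ 1.  -0.4  0.7] [ 0.05 -0.82 -0.04]
0.14 False [ 0.0005 -0.0001  0.0194] [ 5.  -1.8 -2.9] [ 0.03 -2.2   0.07]
0.128 False [ 0.0004 -0.0001  0.0071] [ 7.1 -0.3 -4.8] [-0.   -2.47  0.1 ]
0.121 True [-0.0011 -0.0001  0.0005] [-0.7  1.  10.9] [ 0.15 -0.17 -0.03]
5 t 18.75 tip exp [0.4637 0.2047 0.0523] open 0.0151 F [-0.7  1.1  7.7] axis [-0.003 -0.    -1.   ] head -175.52
scene crop org [203 232] tip px [283.9 292.2] mouth px [282.9 280.7]
scene key_short_tip 0.57 [285.7 292.8]
scene key_long_tip 0.84 [365.7 313.5]
scene bolt_mouth 0.61 [283.9 284.2]
top crop org [147 210] tip px [227.1 270.2] mouth px [224.3 269.2]
top key_long_tip 0.93 [227.7 359.7]
```

View pics/s5c.png

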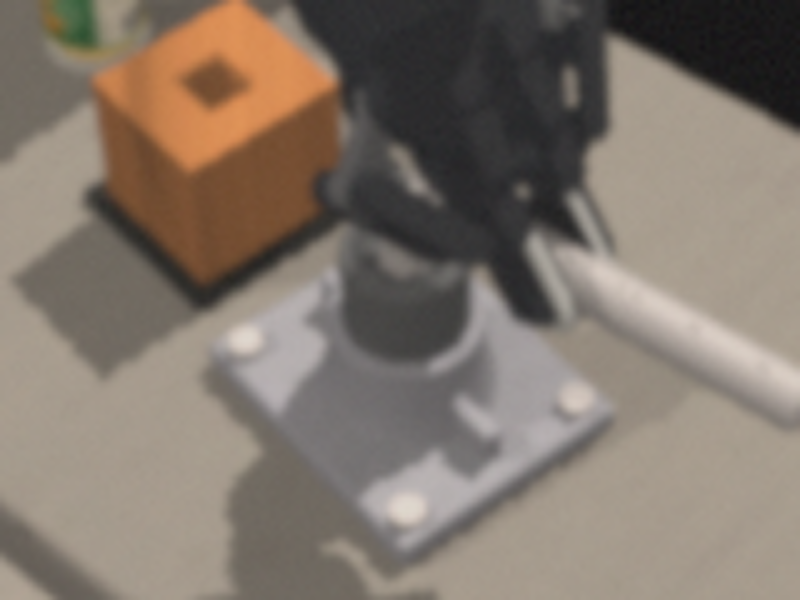

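```bash
python3 - <<'E'
from chk import *
gripper_to(.024); print(current_opening(),np.round(current_force(),1))
f0=np.array(current_force())
for h in np.arange(188.5,258,4):
    p,M=fin(h,.1205)
    r=move_straight(p.tolist(),quat(M),v=.05,force_limit=35)
    F=np.array(current_force())-f0; hr=np.radians(h); Ft=-F[0]*np.sin(hr)+F[1]*np.cos(hr); Fr=F[0]*np.cos(hr)+F[1]*np.sin(hr)
    print(h,r,"Ft %.1f Fr %.1f Fz %.1f"%(Ft,Fr,F[2]),"err",(np.array(current_tool_pos())-p).round(4))
    if r or abs(Ft)>45: break
    if h in(200.5,): chk("6a")
chk("6")
E
```

```text
0.024030552856630354 [-1.6 -0.3  0.2]
188.5 False Ft -0.2 Fr -1.7 Fz -0.8 err [-0.0002  0.0003 -0.0001]
192.5 False Ft 0.4 Fr -2.3 Fz -0.0 err [-0.0001  0.0004  0.    ]
196.5 False Ft -1.1 Fr -2.7 Fz -0.1 err [-0.      0.0004  0.    ]
200.5 False Ft -3.9 Fr -3.5 Fz 2.6 err [-0.      0.0005  0.    ]
6a t 20.4083 tip exp [0.4642 0.2059 0.0526] open 0.024 F [0.3 4.6 2.8] axis [ 0.     0.001 -1.   ] head -159.64
scene crop org [203 232] tip px [283.2 292.3] mouth px [282.9 280.7]
scene key_short_tip 0.68 [282.7 290.5]
scene key_long_tip 0.51 [282.9 283.9]
scene bolt_mouth 0.86 [281.5 282.2]
top crop org [146 209] tip px [226.4 269.9] mouth px [224.3 269.2]
204.5 False Ft -6.4 Fr -4.1 Fz 4.1 err [-0.0002  0.0007  0.    ]
208.5 False Ft -7.5 Fr -4.2 Fz 4.2 err [-0.0003  0.0008  0.    ]
212.5 False Ft -9.8 Fr -4.8 Fz 4.5 err [-0.0005  0.0009  0.    ]
216.5 False Ft -9.3 Fr -4.9 Fz 5.8 err [-0.0007  0.001   0.    ]
220.5 False Ft -9.9 Fr -3.5 Fz 5.9 err [-0.0009  0.0009 -0.    ]
224.5 False Ft -10.2 Fr -3.8 Fz 6.4 err [-0.001   0.0008 -0.    ]
228.5 False Ft -9.2 Fr -3.2 Fz 5.2 err [-0.0011 
[... 205 characters left out ...]
0.    ]
244.5 False Ft -8.9 Fr -1.8 Fz 6.0 err [-0.0015  0.0001 -0.    ]
248.5 False Ft -9.3 Fr -2.1 Fz 6.2 err [-0.0016 -0.0001 -0.    ]
252.5 False Ft -9.9 Fr -3.8 Fz 5.3 err [-0.0017 -0.0003 -0.    ]
256.5 False Ft -7.7 Fr -2.4 Fz 6.7 err [-0.0014 -0.0005  0.    ]
6 t 24.3083 tip exp [0.4628 0.2049 0.0524] open 0.024 F [-8.5  3.9  6.9] axis [-0.002 -0.001 -1.   ] head -103.62
scene crop org [204 232] tip px [284.1 292.4] mouth px [282.9 280.7]
scene key_short_tip 0.92 [284.9 292.2]
scene key_long_tip 0.9 [357.4 235.5]
scene bolt_mouth 0.63 [285. 287.]
top crop org [146 210] tip px [226.9 270.6] mouth px [224.3 269.2]
top key_short_tip 0.45 [257.  279.5]
top key_long_tip 0.65 [307.5 296.5]
```

```bash
ls pics | tail -5
```

```text
t6ac.png
t6c.png
top0.png
top0c.png
top0foot.png
```

View pics/s6c.png

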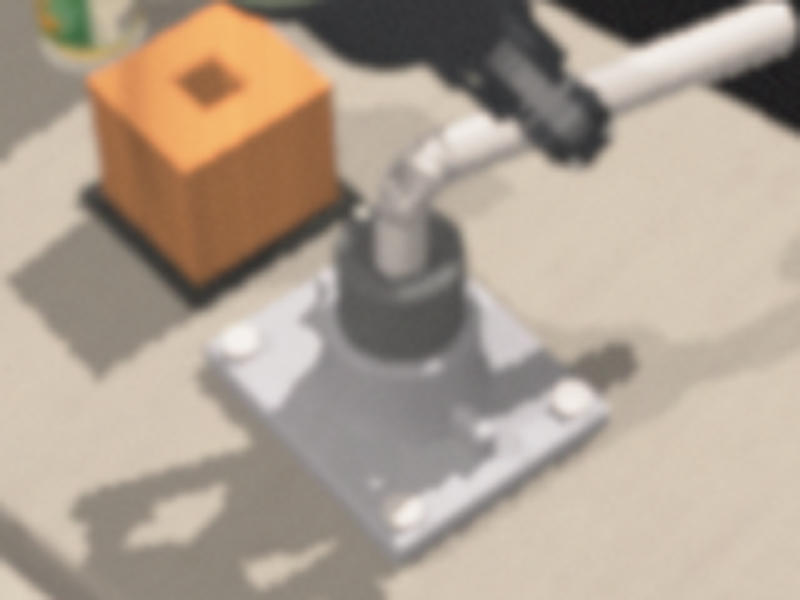

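View pics/t6c.png

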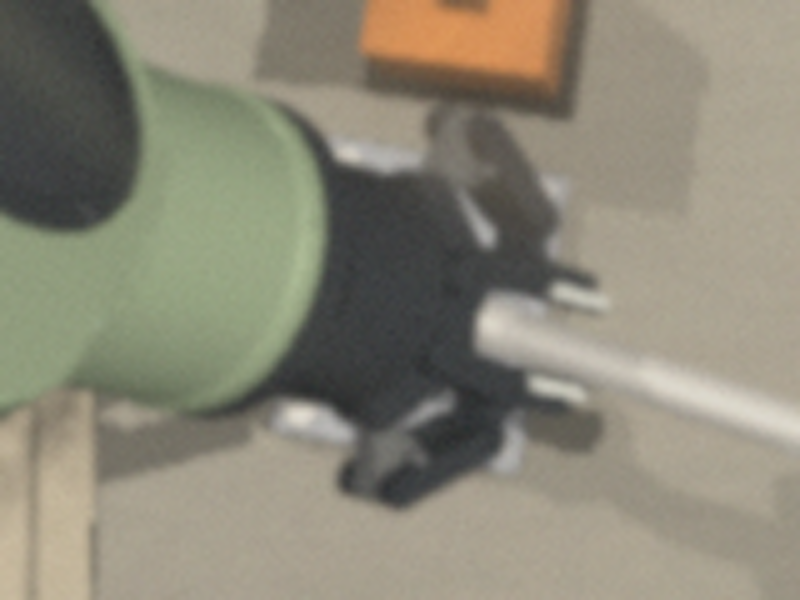

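```bash
python3 - <<'E'
from plan import *
c=capture("scene"); q=proj(c,np.array([.4642,.2055,.095])).astype(int)
cv2.imwrite("pics/s7.png",cv2.resize(c["img"][q[1]-24:q[1]+24,q[0]-28:q[0]+36,::-1],(800,600),interpolation=cv2.INTER_CUBIC)); org=q-[28,24]; print(org)
for a in (-57,-40,-20,-9.9,0,10,20): 
    u=proj(c,np.r_[BO+.0215*np.array([np.cos(np.radians(a)),np.sin(np.radians(a))]),.084]); print("white at",a,u.round(1),((u-org+.45)*12.5).round())
L=(cloud(c)-np.r_[BO,.12]); m=c["depth"]>0
s=m&(L[...,2]>-.03)&(L[...,2]<.04)&(np.hypot(L[...,0],L[...,1])>.09)&(np.hypot(L[...,0],L[...,1])<.19)&(L[...,0]<.03)&(L[...,0]>-.12)&(L[...,1]<-.07)
p=L[s]; v=np.linalg.svd(p-p.mean(0))[2][0]; v*=np.sign(-v[1]); print(len(p),p.mean(0).round(4),p.max(0),p.min(0),"dir",v.round(3),"head",np.degrees(np.arctan2(v[1],v[0]))%360,"via centre",np.degrees(np.arctan2(*p.mean(0)[[1,0]]))%360)
print(np.hypot(p[:,0],p[:,1]).max(), "top z",np.percentile(p[:,2],95)+.12)
for h in(236,244,250,256): print(h,proj(c,np.r_[BO+.16*np.array([np.cos(np.radians(h)),np.sin(np.radians(h))]),.12]))
print(current_force(),current_torque())
E
```

```text
[254 252]
white at -57 [284.7 271.6] [390. 250.]
white at -40 [281.2 271.6] [345. 251.]
white at -20 [277.2 272.7] [295. 264.]
white at -9.9 [275.4 273.6] [273. 275.]
white at 0 [273.8 274.7] [254. 289.]
white at 10 [272.6 276. ] [238. 305.]
white at 20 [271.6 277.4] [225. 323.]
1322 [-0.0179 -0.1642  0.003 ] [ 0.02997679 -0.08289072  0.03998269] [-0.05940243 -0.18712817 -0.02998965] dir [ 0.537 -0.833  0.131] head 302.7885309947975 via centre 263.7669812775527
0.18998819836391442 top z 0.15518279251560846
236 [370.54877188 248.51929434]
244 [365.21316659 240.11083887]
250 [360.31872413 234.29067563]
256 [354.73674625 228.93057414]
[-7.53242607  3.33444255  5.8255041 ] [ 0.45140497  1.69348957 -1.12567808]
```

View pics/s7.png

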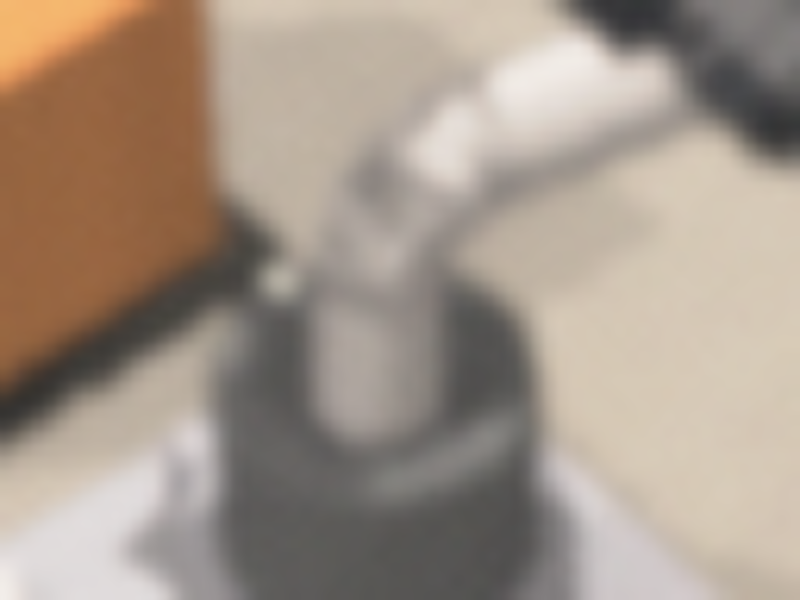

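```bash
python3 - <<'E'
from chk import *
f0=np.array([-1.6,-.3,.2])
for h in np.arange(258.5,273,1.5):
    p,M=fin(h,.1205)
    r=move_straight(p.tolist(),quat(M),v=.03,force_limit=20)
    F=np.array(current_force())-f0; hr=np.radians(h); Ft=-F[0]*np.sin(hr)+F[1]*np.cos(hr); Fr=F[0]*np.cos(hr)+F[1]*np.sin(hr)
    print(h,r,"Ft %.1f Fr %.1f Fz %.1f Tz %.2f"%(Ft,Fr,F[2],current_torque()[2]))
    if r or abs(Ft)>22: break
chk("8")
c=capture("scene"); q=np.array([282,276])
cv2.imwrite("pics/s8z.png",cv2.resize(c["img"][q[1]-24:q[1]+24,q[0]-28:q[0]+36,::-1],(800,600),interpolation=cv2.INTER_CUBIC))
E
```

```text
258.5 False Ft -11.7 Fr -3.0 Fz 5.8 Tz -1.58
260.0 False Ft -10.0 Fr -2.3 Fz 6.0 Tz -1.47
261.5 False Ft -14.5 Fr -3.7 Fz 7.8 Tz -1.95
263.0 False Ft -12.5 Fr -2.7 Fz 7.5 Tz -1.68
264.5 False Ft -8.6 Fr -2.5 Fz 7.0 Tz -1.27
266.0 False Ft -13.3 Fr -3.4 Fz 6.7 Tz -1.83
267.5 False Ft -9.5 Fr -2.9 Fz 6.2 Tz -1.30
269.0 False Ft -4.6 Fr -1.1 Fz 5.0 Tz -0.72
270.5 False Ft -10.7 Fr -2.4 Fz 6.0 Tz -1.42
272.0 False Ft -9.5 Fr -3.4 Fz 6.1 Tz -1.32
8 t 27.2583 tip exp [0.4626 0.2043 0.0522] open 0.0241 F [-11.2   2.7   6.3] axis [-0.003 -0.002 -1.   ] head -88.18
scene crop org [204 232] tip px [284.5 292.4] mouth px [282.9 280.7]
scene key_short_tip 0.88 [285.4 292.7]
scene key_long_tip 0.89 [345.1 227.6]
scene bolt_mouth 0.61 [283.6 283.1]
top crop org [147 210] tip px [227.3 270.8] mouth px [224.3 269.2]
top key_long_tip 0.9 [313.5 270.3]
```

View pics/s8z.png

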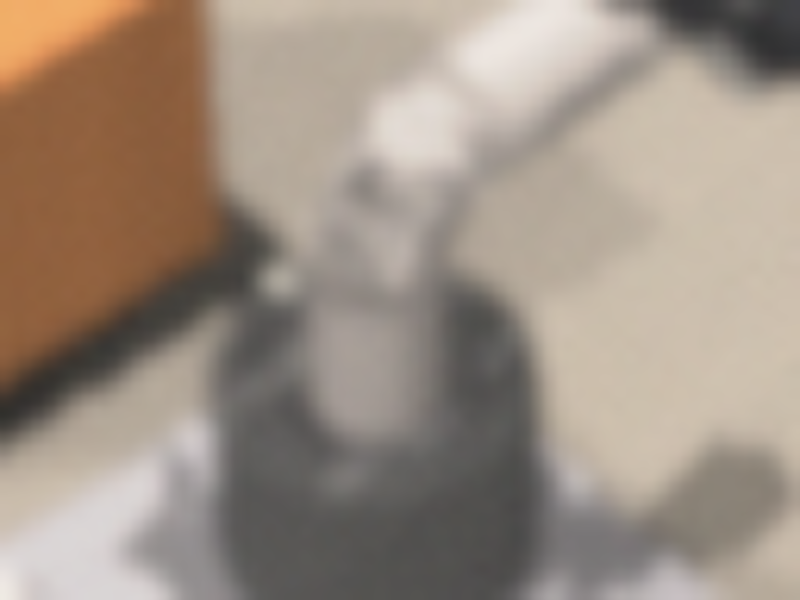

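```bash
python3 - <<'E'
from chk import *
gripper_to(.06); print(current_opening(),np.round(current_force(),1))
p=np.array(current_tool_pos())
M=fin(272)[1]
print(move_straight((p+[0,0,.1]-0*M[:,2]).tolist(),None,v=.1,force_limit=15),current_t(),np.round(current_force(),1))
for n,q in(("scene",(300,265)),("top",(240,270))):
    c=capture(n); save(c,n[0]+"9.png")
    cv2.imwrite(f"pics/{n[0]}9z.png",cv2.resize(c["img"][q[1]-60:q[1]+60,q[0]-80:q[0]+80,::-1],(800,600),interpolation=cv2.INTER_CUBIC))
    for th in["key","key_short_tip","key_long_tip","bolt_mouth","key_middle"]:
        for r in landmark_of(n,th)[:1]: print(n,th,r["score"],np.round(r["point"],1),atd(c,*r["point"]).round(3))
E
```

```text
0.059694178673599885 [-0.1  0.2 -0.7]
False 29.2917 [ 0.1 -0.4  0.1]
scene key 0.98 [282.7 266.4] [0.05  0.643 0.781]
scene key_short_tip 0.92 [284.9 294.8] [0.446 0.221 0.073]
scene key_long_tip 0.94 [345.2 225.4] [0.446 0.052 0.118]
scene bolt_mouth 0.94 [280.9 282.2] [0.463 0.212 0.086]
scene key_middle 0.91 [307.  246.2] [0.461 0.144 0.125]
top key_long_tip 0.64 [310.  278.3] [0.446 0.05  0.12 ]
top bolt_mouth 0.73 [301.7 167.6] [0.647 0.062 0.107]
top key_middle 0.74 [254.5 267.2] [0.466 0.147 0.126]
```

View pics/s9z.png

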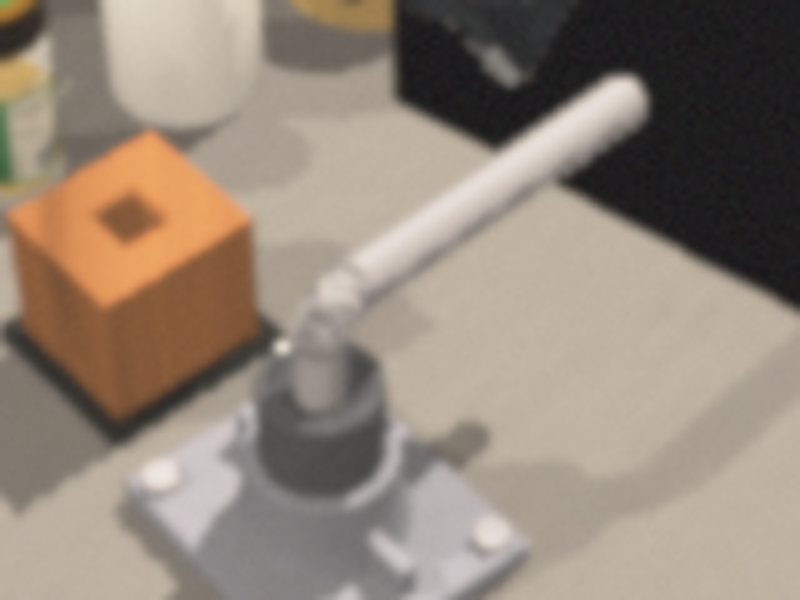

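View pics/t9z.png

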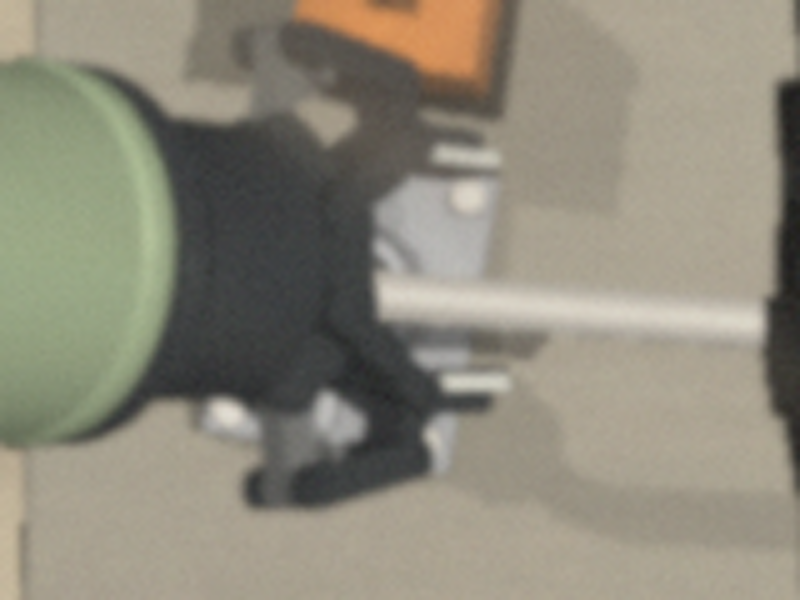

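```bash
cat > look.py <<'E'
from plan import *
def look(tag):
  for n,q in(("scene",(300,265)),("top",(240,270))):
    c=capture(n); save(c,n[0]+tag+".png")
    cv2.imwrite(f"pics/{n[0]}{tag}z.png",cv2.resize(c["img"][q[1]-60:q[1]+60,q[0]-80:q[0]+80,::-1],(800,600),interpolation=cv2.INTER_CUBIC))
    cv2.imwrite(f"pics/{n[0]}{tag}zz.png",cv2.resize(c["img"][q[1]-30:q[1]+30,q[0]-52:q[0]+28,::-1],(800,600),interpolation=cv2.INTER_CUBIC))
    for th in["key","key_long_tip","key_middle","bolt_mouth"]:
        for r in landmark_of(n,th)[:1]: print(n,th,r["score"],np.round(r["point"],1),atd(c,*r["point"]).round(3))
    C=cloud(c); m=c["depth"]>0; L=C-np.r_[BO,0]
    for r0,r1 in((.03,.07),(.07,.11),(.11,.15),(.15,.175)):
        rr=np.hypot(L[...,0],L[...,1]); s=m&(C[...,2]>.1)&(C[...,2]<.15)&(rr>r0)&(rr<r1)&(L[...,0]>-.1)&(L[...,0]<.06)&(C[...,1]>.045)&(C[...,1]<.205); p=L[s]
        if len(p)>5: print(n,r0,len(p),p.mean(0).round(4),"ztop",np.percentile(p[:,2],[50,95]).round(4))
E
python3 - <<'E'
from look import *
q=np.array(current_joint_pos()); q2=q+[-.45,-.3,0,0,0,0,0]; print(path(q,q2)[0],current_t())
move_joints(q2.tolist()); print(current_t(),current_tool_pos())
look("10")
E
```

```text
[0.042 0.169 0.115 0.077] 29.8917
30.8833 [0.36339548 0.34187944 0.30898075]
scene key 0.72 [283.1 266.1] [0.465 0.203 0.119]
scene key_long_tip 0.84 [347.7 225.1] [0.444 0.046 0.116]
scene bolt_mouth 0.88 [282.5 284.4] [0.459 0.212 0.083]
scene 0.03 26 [-0.0052 -0.0619  0.1244] ztop [0.1245 0.1273]
scene 0.11 138 [-0.0155 -0.1334  0.1178] ztop [0.1189 0.1225]
scene 0.15 53 [-0.0164 -0.1545  0.1177] ztop [0.1191 0.1222]
top key 0.97 [219.5 271.2] [0.46  0.21  0.112]
top key_long_tip 0.87 [311.4 272. ] [0.457 0.048 0.124]
top key_middle 0.73 [256.7 270.4] [0.46  0.143 0.126]
top bolt_mouth 0.55 [227.6 269.6] [0.462 0.194 0.126]
top 0.03 230 [-0.0025 -0.0493  0.1256] ztop [0.1257 0.129 ]
top 0.07 232 [-0.0058 -0.0893  0.1242] ztop [0.1242 0.1279]
top 0.11 232 [-0.0092 -0.1292  0.1227] ztop [0.1227 0.1265]
top 0.15 59 [-0.0117 -0.1542  0.1223] ztop [0.1223 0.1251]
```

View pics/t10zz.png

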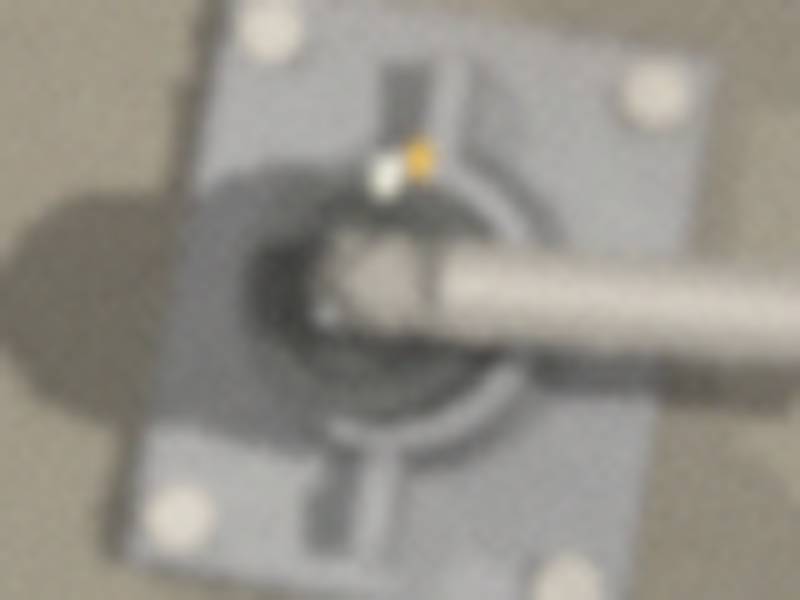

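View pics/t10.png

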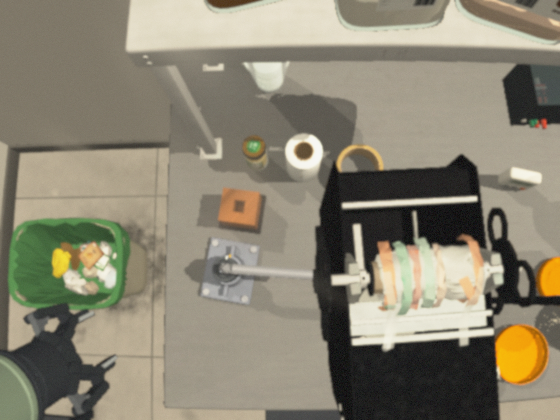

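```bash
python3 - <<'E'
from h import *
c=capture("top")
w=atz(c,188+38.5-.45,240+17.8-.45,.084); y=atz(c,188+42-.45,240+16-.45,.049); print(w,y)
ax=np.array([.4655,.2055])
for p in(w,y): d=p[:2]-ax; print(np.degrees(np.arctan2(d[1],d[0])),np.hypot(*d))
for n in ["tape","film","spice"]:
    for cam in ("scene","top"):
        a=landmark_of(cam,n) if cam=="top" else (capture("scene"),landmark_of("scene",n))[1]
        print(cam,n,[np.round(q["point"],1) for q in a[:1]])
print(np.round(current_force(),1),current_t())
E
```

```text
[0.48589204 0.20235353 0.084     ] [0.49162676 0.20058985 0.049     ]
-8.771491768869975 0.020633364801059983
-10.643773644001584 0.026584156631700436
scene tape []
top tape []
scene film [array([285.1, 308.4])]
top film [array([304.5, 166.8])]
scene spice [array([221.8, 239.9])]
top spice [array([256.6, 162. ])]
[ 0.3 -0.3  0.4] 31.8833
```

```bash
python3 - <<'E'
from rig import *
finish_job(); print(current_t())
E
```

```text
the job is handed in; nothing more can be done
the job is handed in; nothing more can be done
```

The bolt is undone to its stop, and the key is left standing in it with its long arm level. I handed the job in at about 32 s. No verdict is reported, so the readings below are my own.

I lifted the key out of its stand and flipped it. The short arm went in on the first try, with contact at the bottom of the socket. I then opened the fingers to a loose cage round the long arm, swept it anticlockwise, and backed the arm off.

**Last checks**
- **Bolt:** The white mark is at -8.8° against the yellow mark's -10.6°, so the lines meet within about 2°. The foot's own yaw measured -9.9°. The mark did not move during the last 15° of pushing, so the bolt is at its stop.
- **Key:** The long arm's centre line is about 120 mm above the worktop, which is fully seated. It slopes about 2° and the bend is over the socket.
- **Robot:** It is clear of everything, and the force reading is near zero.
- **Bystanders:** The film roll and spice jar are within about 4 pixels of where they started in the top view. In the scene view the spice jar matched too, but the film detection landed somewhere else and was clearly false. The network did not find the tape. In the top picture it looks unmoved, and the arm never went near it.

**What disagreed**
- **Key past the stop:** I expected the force to rise sharply at the stop, but it stayed at about 5 to 15 N and I kept pushing. The long arm now points about 265°, where I expected about 239°, so the key slipped round in the socket by roughly 25° more than its stated play. It stayed fully seated and still, so I left it there rather than risk turning the bolt back.
- **Cameras:** The two cameras differed by about 3 mm on the bolt position, which is about what their calibration allows.

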